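# Fit a rover wheel and press its axle cap home

## Robot

A 6-joint arm with a two-finger parallel gripper is mounted at the origin on the work surface. World frame = base frame: x ahead of the robot, y to its left, z up, the work surface at z = 0. Lengths are in m, angles in rad, forces in N, time in s.
With the tool pointing down it reaches from about 0.35 to 0.975 m from the base axis. Payload 4.9 kg.
Tool frame: the origin (TCP) lies at the very end of the fingers, on their centre line; the grasp point (between the pads) lies 19 mm behind it; x points along the fingers, z is the direction in which the jaws open and shut, and the axes are right-handed (so a half turn about x gives the same grasp; the last joint's range is limited). The gripper opens to 85 mm and grips with 20 to 120 N. Pads are 22 mm wide; open, the fingers measure 114 mm over their backs; the gripper's body (76 mm by 85 mm) begins 54 mm behind the grasp point. The pads swing forward as they close: fully open they stand 13 mm farther back than shut.
Start: joints at [-1.318, 0.053, 1.613, -0, 1.476, -0.119], TCP at [0.227, -0.582, 0.231] pointing down, gripper open.
Joint ranges: [-3.01, 3.01], [-1.01, 2.22], [0.06, 2.58], [-1.02, 4.17], [0.09, 2.62], [-3.14, 3.14]. Speed limits (rad/s): [2.57, 2.57, 3.14, 3.14, 3.14, 3.14].

## Interface

Orientations are given as a unit quaternion [w, x, y, z].
In Python, from plant import manip, viewer gives the robot as it stands.
- The arm moves only by the shell command python3 -m inch 'ROWS'. ROWS is JSON, a list of rows, each an object with "fingers": the opening, from -1 (shut) to 1 (fully open), so that 0 is half open; "delta_pos": the shift along the tool's x, y, z in cm, a list of three; "twist": the turn, a rotation vector about the tool's x, y, z in degrees, a list of three. A call has 1 to 5 rows; each row shifts and turns the commanded pose from where the row before left it, along the tool's axes as they then stand; what a row does not reach is not made up. A row lasts 1/8 s, in which the tool goes at most 62.5 mm and 10.7 degrees, less where a joint would pass 70% of its speed; a pose out of reach is approached as far as the arm can. A call is refused whole if a number of a shift passes 6.25 or a number of a turn 10.7, either way. A call with a gripper value outside its range is refused whole. The fingers move at their own pace and stop on an object; the grip force is fixed at half the most. Time passes only in rows, so rows that do not move let the fingers close. It gives the time, the measured TCP pose, the force and the opening at its end, in the units of the state.
- manip.state(): the state, without advancing time (a new reading comes with each control period).
- viewer.grab_frame(name): name is "side" or "top"; returns a dict with "pixels" (384x512x3 uint8, blue, green, red), "range_z" (384x512 float32, m along the optical axis (not along the pixel's ray), 0 where there is no reading), "K" (3x3 intrinsics, pixels), "pose" (4x4, takes a point from camera to world coordinates). Camera axes: x right, y down, z forward; pixel columns grow to the right and rows downward; lengths in m; the calibration is good to about 2 mm. A picture is of the moment at which its call begins.
- manip.job_done(): hands the job in, once; it reports no verdict.
The state is a dict: "time": time; "joint_pos": joint angles; "joint_vel": joint speeds; "joint_efforts": joint torques, N m; "tool_pos": TCP position; "tool_rot": TCP orientation; "contact_force": force on the tool from outside, world axes, zero at the start; "ft_torque": the same for the moment, N m; "gripper_width": opening from 0.0 (shut) to 1.0 (fully open).
Only numpy, scipy, OpenCV 4.12 (cv2) and the standard library are available. Lean on these libraries where they do the work, as an engineer would, in place of code of your own. Each camera call takes 0.05 s, during which the arm holds its last target.

## Task

Put the loose orange-rimmed wheel on the bare axle of the rover's bogie beam, so that it sits down on the wave washer, and let it go. Then set the zinc push-on axle cap on the end of the axle, open side down, and press it straight down until it bites tight against the wheel hub and the wave washer under the wheel is well squeezed, so that the wheel has no play; feel for it and do not force it further, or the plastic hub cracks. Let go, and leave the other things on the bench where they lie.

Things in the scene. Friction and masses are not known exactly. Their poses are not given: they have to be found in the camera images.
- wheel: Loose wheel lying flat on the bench: black rubber tyre, orange plastic rim and hub, 60 mm across, 26 mm high, 0.1 to 0.15 kg. Grip it across the tyre (2 to 24 mm above the underside). The hub is 26 mm across and 26 mm long with a plain 12 mm bore right through. Origin: on the bore's axis at the underside; z points up along the bore. Both sides are alike.
- hub_face (a point): Middle of the wheel's upper hub face, 26 mm above the wheel's origin: what the cap must come to bear on. The plastic hub cracks if the cap bears on it with more than 12 N, which is soon after the wave washer under the wheel is flat.
- push_nut: Push-on axle cap (capped push nut), zinc-coloured steel, 25 g, standing on the bench, open side down: flange 24 mm across and 3 mm thick, on it a round barrel 17 mm across with a closed domed top, 19 mm high over all, 17.5 mm deep inside. Grip the barrel with the fingertips just above the flange. Origin: on the axis at the flange's underside; z points up out of the dome.
- teeth (a point): Middle of the cap's ring of small springy teeth, 2.5 mm above its underside. They leave a 9 mm opening for the 10 mm axle: they meet its round end when the underside is about 9 mm above the hub, and over the last 6 mm they drag with a steady 6 to 13 N, different each time, and hold about as much against pulling back, so that the cap stays where it is left.
- bogie: Rover bogie beam, fixed on the bench in saddles on wooden packing: aluminium square tube 30 mm wide, 290 mm long along its y, top 45 to 53 mm above the bench. Each end has an upright 10 mm axle: at y = -95 mm a wheel and cap are already fitted, the cap's top 52 mm above the beam; at y = +95 mm the axle is bare. Straps 3 mm high cross it at y = +-38 mm. Origin: 45 mm under the middle of its top.
- axle_tip (a point): Tip of the bare axle, on its axis, 48 mm above the beam's top (93 to 101 mm above the bench). The axle is plain, 10 mm thick, with a round end (5 mm radius). With the wheel on, 14 mm of it stand out above the hub.
- axle_seat (a point): On the bare axle's axis, 40 mm below its tip: top of the wave washer (20 mm across) on which the wheel comes to rest. It carries the wheel without giving; pressed harder it gives 1 mm per 8 N and is flat after 1.2 mm. So once the cap is on the hub the push grows on top of the drag: 7 to 10 N above the drag is right. When let go the cap springs back some 0.4 mm, which still leaves it tight.
- spool_red: Bystander: reel of red wire, 64 mm across, 40 mm high. Origin under its centre.
- spool_green: Bystander: reel of green wire, 64 mm across, 40 mm high. Origin under its centre.
- screwdriver: Bystander: screwdriver lying flat, 190 mm long along its x, 26 mm thick. Origin under its middle.
- wrench: Bystander: steel spanner lying flat, 150 mm long along its x, 8 mm thick. Origin under its middle.
- hex_nut: Bystander: steel hexagon nut, 19 mm across, 8 mm high. Origin under its centre.
- flat_washer: Bystander: flat steel washer, 23 mm across, 2.5 mm thick. Origin under its centre.
Not all that is in view belongs to the job. There is more than one size of the wheel; the job needs the largest.

How it is judged:
On the way:
1. the wheel sits on the bare axle, down on the wave washer, upright and let go (horizontal distance between wheel and axle_seat below 0.003 m and z of wheel in the frame of axle_seat below 0.002 m and angle between wheel's own z axis and vertical below 0.08 rad and contact force between the fingers and wheel below 0.2 N), for 0.2 s.
At the end, for the whole second after the job is handed in: The wheel is on the bare axle, down on the washer (within 3 mm of the axis, underside at most 2 mm above the seat); the cap is on the axle's end (within 2 mm of the axis, upright within 4 degrees), at rest and clamping the hub with more than 2.5 N (horizontal distance between wheel and axle_seat below 0.003 m and z of wheel in the frame of axle_seat below 0.002 m and horizontal distance between push_nut and axle_tip below 0.002 m and angle between push_nut's own z axis and vertical below 0.07 rad and contact force between push_nut and wheel above 2.5 N and linear speed of push_nut below 0.01 m/s); the robot touches nothing.
It fails at once if the cap is pressed on the plastic hub with more than 12 N (contact force between push_nut and wheel above 12 N).
It fails at once if a bystander is pushed 30 mm or more from its place (distance of any of spool_red, spool_green, screwdriver, wrench, hex_nut, flat_washer from where it was at the start of the episode above 0.03 m).
It also fails if it takes over 72 s, if anything falls off the work surface, if the arm or the gripper's body presses on something with over 40 N, if the wrist force passes 120 N, or if a joint passes its speed limit or range.

## Working session

There is one attempt and no reset: what is moved stays moved. The work goes in short steps, Python scripts to look and compute and a shell command to move; the robot and the scene stay as the last step left them, time stands still between calls to the robot, and variables do not carry over. Pictures are saved under pics/ and viewed, and the job is handed in when it is done.

```bash
ls; mkdir -p pics; python3 - <<'E'
from plant import manip, viewer
import cv2
print(manip.state())
for n in ("side","top"):
    f=viewer.grab_frame(n); cv2.imwrite(f"pics/{n}0.png",f["pixels"]); print(n,f["K"],f["pose"])
E
```

```text
pics
{'time': 0.0, 'joint_pos': array([-1.31801287e+00,  5.33614812e-02,  1.61428151e+00,  1.85120718e-06,
        1.47598064e+00, -1.19012997e-01]), 'joint_vel': array([ 0.00031457, -0.00137409, -0.00055603, -0.00020662, -0.00193637,
        0.00097101]), 'joint_efforts': array([ 1.94059639e-04, -3.93685985e+01, -3.70175529e+01, -1.33215194e-04,
        7.17879055e-03,  1.86138518e-07]), 'tool_pos': array([ 0.22689516, -0.58170321,  0.2300676 ]), 'tool_rot': array([ 0.58325954,  0.39944365,  0.58433977, -0.39849732]), 'contact_force': array([-0.57410962, -0.18869248,  0.19626296]), 'ft_torque': array([-0.08936952,  0.02881479,  0.04308537]), 'gripper_width': 0.9986021161953759}
side [[419.84270529   0.         257.84764232]
 [  0.         419.84270529 193.00556382]
 [  0.           0.           1.        ]] [[-0.81688357 -0.40186568  0.41376951  0.08718223]
 [-0.57678351  0.56327988 -0.59163888  0.62645834]
 [ 0.00469132 -0.72195551 -0.69192358  0.77221113]
 [ 0.          0.          0.          1.        ]]
top [[399.92418703   0.         256.9375072 ]
 [  0.         399.92418703 190.19686378]
 [  0.           0.           1.        ]] [[-0.02640551 -0.9801583   0.19644961  0.28218739]
 [-0.99911139  0.03233468  0.02703522  0.01220979]
 [-0.03285093 -0.19556117 -0.98014114  1.05764011]
 [ 0.          0.          0.          1.        ]]
```

View pics/top0.png

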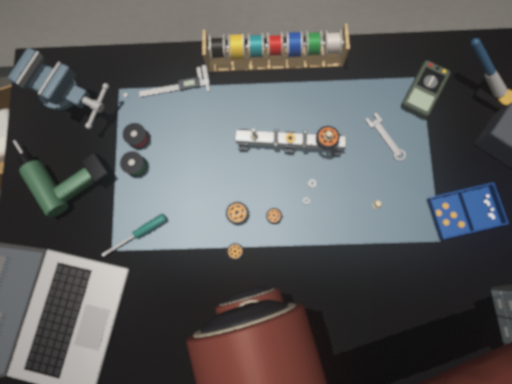

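View pics/side0.png

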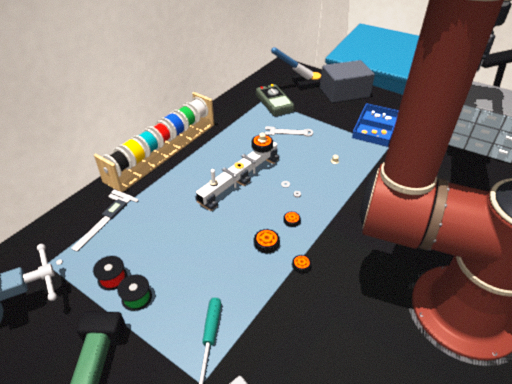

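The top view shows these candidates. Loose wheels are at (237,213), (274,216) and (235,251), and the one at (328,137) is already fitted. The cap could be (377,204), with small rings at (312,183) and (306,200). The bare axle is near (254,134). The largest loose wheel is (237,213), which is (266,240) in the side view. I'll check both choices in close crops.

```bash
cat > h.py <<'E'
import numpy as np, cv2
from plant import manip, viewer
def ray(f,u,v):
    d=np.linalg.inv(f["K"])@np.array([u,v,1.]); T=f["pose"]; return T[:3,3],T[:3,:3]@d
def onz(f,u,v,z):
    o,d=ray(f,u,v); return o+d*(z-o[2])/d[2]
def tri(f1,p1,f2,p2):
    o1,d1=ray(f1,*p1);o2,d2=ray(f2,*p2)
    A=np.stack([d1,-d2],1); s=np.linalg.lstsq(A,o2-o1,rcond=None)[0]
    a=o1+s[0]*d1;b=o2+s[1]*d2; return (a+b)/2,np.linalg.norm(a-b)
def dep(f,u,v):
    o,d=ray(f,u,v); return o+d*f["range_z"][int(round(v)),int(round(u))]
def proj(f,p):
    T=np.linalg.inv(f["pose"]); q=f["K"]@(T[:3,:3]@np.asarray(p)+T[:3,3]); return q[:2]/q[2]
def crop(f,u,v,r,s): 
    u,v=int(u),int(v); return cv2.resize(f["pixels"][max(0,v-r):v+r,max(0,u-r):u+r],None,fx=s,fy=s,interpolation=cv2.INTER_NEAREST)
E
python3 - <<'E'
from h import *
t=viewer.grab_frame("top"); s=viewer.grab_frame("side")
np.save('t0.npy',t,allow_pickle=True);np.save('s0.npy',s,allow_pickle=True)
a=np.hstack([crop(t,250,220,25,7),crop(t,377,204,25,7)]); b=np.hstack([crop(s,275,240,25,7),crop(s,335,159,25,7)])
cv2.imwrite('pics/c1.png',cv2.resize(np.vstack([a,b]),(600,600)))
a=np.hstack([crop(t,254,138,25,7),crop(t,328,137,25,7)]); b=np.hstack([crop(s,213,185,25,7),crop(s,262,142,25,7)])
cv2.imwrite('pics/c2.png',cv2.resize(np.vstack([a,b]),(600,600)))
E
```

```text
(no output)
```

View pics/c1.png

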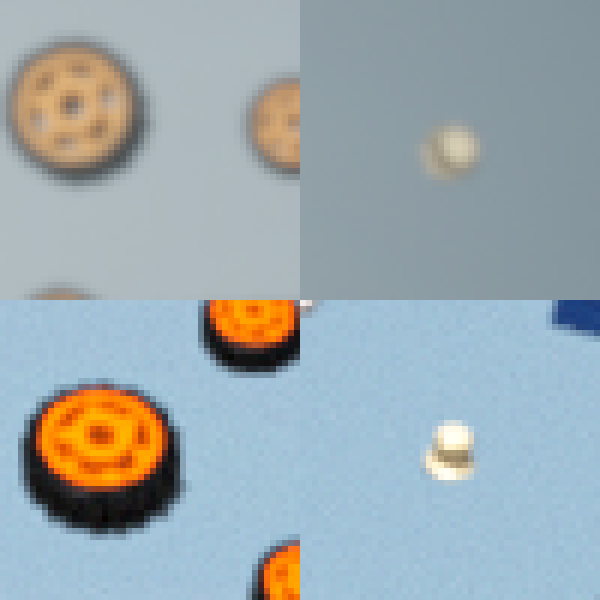

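View pics/c2.png

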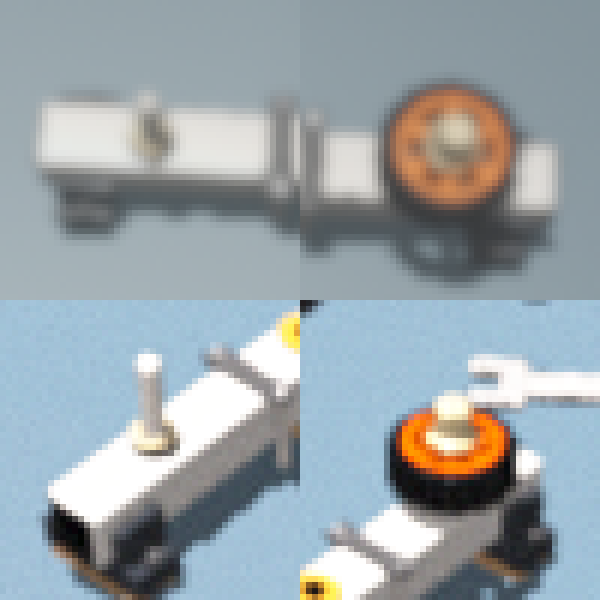

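The crops confirm the choices. The largest wheel is at top (237,213), side (267,238). The capped push nut, with flange and dome, is at top (378,204), side (336,158). The bare axle tip is near top (254,130), side (213,170), with its washer at side (213,183). Next I measure at sub-pixel level.

```bash
cat > m.py <<'E'
from h import *
def orange(f,u,v,r=16):
    u,v=int(u),int(v); p=f["pixels"][v-r:v+r+1,u-r:u+r+1].astype(np.float32)
    w=((p[...,2]-p[...,0])>40).astype(np.uint8)
    n,l,st,c=cv2.connectedComponentsWithStats(w)
    k=1+np.argmax(st[1:,4]); cs,_=cv2.findContours((l==k).astype(np.uint8),0,cv2.CHAIN_APPROX_NONE)
    e=cv2.fitEllipse(cv2.convexHull(max(cs,key=len)))
    return np.array(e[0])+[u-r,v-r],e[1],st[k,4],c[k]+[u-r,v-r]
E
python3 - <<'E'
from m import *
t=np.load('t0.npy',allow_pickle=True).item();s=np.load('s0.npy',allow_pickle=True).item()
for nm,a,b in (("wheel",(237,213),(267,238)),("mid",(274,216),(292,218)),("small",(235,251),(302,262)),("fitted",(328,137),(262,142))):
    A=orange(t,*a);B=orange(s,*b); print(nm,A,B); print(tri(t,A[0],s,B[0]), onz(t,*A[0],.026),onz(s,*B[0],.026)); print(dep(t,*A[0]),dep(s,*B[0]))
np.set_printoptions(linewidth=200)
def g(f,u,v,r,r2): print(cv2.cvtColor(f["pixels"],cv2.COLOR_BGR2GRAY)[v-r2:v+r2+1,u-r:u+r+1])
print("axle side 213,178");g(s,213,178,7,12)
print("axle top 253,133");g(t,253,133,8,9)
print("cap top 378,204");g(t,377,204,7,7)
print("cap side 335,159");g(s,335,160,7,8)
E
```

```text
wheel (array([236.59881592, 212.34848022]), (18.964937210083008, 19.037811279296875), np.int32(287), array([236.61672474, 212.35191638])) (array([266.39120388, 237.76541138]), (17.304658889770508, 21.82184410095215), np.int32(306), array([266.41830065, 237.82352941]))
(array([0.43283459, 0.09576173, 0.02141134]), np.float64(0.0007204861510506155)) [0.4318306 0.0952553 0.026    ] [0.43107676 0.09909562 0.026     ]
[ 0.43571601  0.09741153 -0.00078602] [0.43603765 0.09148808 0.01523544]
mid (array([273.51428986, 215.35558605]), (13.117252349853516, 13.5770902633667), np.int32(148), array([273.58783784, 215.42567568])) (array([291.81459904, 216.97062874]), (11.248603820800781, 15.136428833007812), np.int32(139), array([291.82014388, 216.99280576]))
(array([ 0.42282987, -0.00064938,  0.01421021]), np.float64(0.0005759204070683591)) [ 0.42097182 -0.00060377  0.026     ] [0.41788759 0.00917595 0.026     ]
[ 0.4242802  -0.00090923  0.00140755] [ 0.42415034 -0.00251386  0.01186859]
small (array([234.69747162, 251.05015373]), (13.963118553161621, 14.427483558654785), np.int32(166), array([234
[... 5199 characters left out ...]
9 183]
 [184 185 192 201 178 200 241 240 231 218 189 181 186 183 185]
 [189 184 197 216 183 147 155 157 152 142 166 184 182 188 184]
 [183 186 200 235 210 161 137 141 136 123 153 180 187 186 186]
 [188 184 190 235 245 236 200 169 152 162 182 188 188 188 187]
 [185 186 176 203 245 253 254 247 224 217 209 190 185 186 186]
 [187 190 180 182 208 246 254 250 229 214 200 187 188 184 186]
 [186 186 187 185 186 187 193 192 191 187 186 184 187 187 184]
 [186 186 187 182 185 185 187 185 185 185 188 186 188 188 188]
 [185 188 186 182 185 186 184 186 190 188 185 185 183 185 185]
 [185 188 187 184 190 189 189 186 184 187 188 182 188 187 186]
 [187 189 189 186 182 184 186 189 189 187 183 188 186 184 185]]
```

```bash
python3 - <<'E'
from m import *
t=np.load('t0.npy',allow_pickle=True).item();s=np.load('s0.npy',allow_pickle=True).item()
print("tip sphere",tri(t,(253.0,129.2),s,(212.0,170.1)))
for z in (.045,.05,.088,.092,.096): print(z,onz(t,253.0,129.2,z),onz(s,212.,170.1,z))
print("cap dome",tri(t,(377.9,202.3),s,(336.0,156.3)))
for z in (.01,.014,.018): print(z,onz(t,377.9,202.3,z),onz(s,336,156.3,z))
print("fitted-wheel",[ (z,onz(t,327.67,136.14,z).round(4),onz(s,262.16,140.11,z).round(4)) for z in(.078,.082,.086)])
# table plane depth check
for uv in((200,180),(380,160),(300,230)): print(dep(t,*uv))
for uv in((150,230),(300,160),(250,290)): print(dep(s,*uv))
E
```

```text
tip sphere (array([0.63354964, 0.04453801, 0.09281084]), np.float64(0.0005169864118545662))
0.045 [0.65122312 0.04625656 0.045     ] [0.67169199 0.00354779 0.045     ]
0.05 [0.64940098 0.04608845 0.05      ] [0.66767314 0.00783067 0.05      ]
0.088 [0.63555266 0.04481082 0.088     ] [0.63712992 0.0403805  0.088     ]
0.092 [0.63409495 0.04467634 0.092     ] [0.63391485 0.0438068  0.092     ]
0.096 [0.63263723 0.04454185 0.096     ] [0.63069977 0.0472331  0.096     ]
cap dome (array([ 0.44677161, -0.27531362,  0.01508511]), np.float64(0.0034349593109920798))
0.01 [ 0.44922129 -0.27618806  0.01      ] [ 0.44750339 -0.28180141  0.01      ]
0.014 [ 0.44858354 -0.27508692  0.014     ] [ 0.44561247 -0.27703497  0.014     ]
0.018 [ 0.44794578 -0.27398579  0.018     ] [ 0.44372154 -0.27226852  0.018     ]
fitted-wheel [(0.078, array([ 0.6133, -0.1451,  0.078 ]), array([ 0.614 , -0.1459,  0.078 ])), (0.082, array([ 0.6119, -0.1444,  0.082 ]), array([ 0.611 , -0.1414,  0.082 ])), (0.086, array([ 0.6105, -0.1438,  0.086 ]), array([ 0.6079, -0.137 ,  0.086 ]))]
[5.27550562e-01 1.95747284e-01 2.71275263e-04]
[ 0.56695418 -0.29482623 -0.00126537]
[ 0.38352736 -0.06937286 -0.00070129]
[ 0.6888352   0.22360517 -0.0018442 ]
[ 5.29289976e-01 -2.17770617e-01 -6.65019850e-05]
[ 0.39036483  0.21999416 -0.00225575]
```

```bash
cat >> h.py <<'E'
from scipy.spatial.transform import Rotation as Ro
def R(st): q=st["tool_rot"]; return Ro.from_quat([q[1],q[2],q[3],q[0]]).as_matrix()
def go(target):
    st=manip.state(); r=R(st); d=np.asarray(target)-st["tool_pos"]
    print("t",round(st["time"],3),"pos",st["tool_pos"].round(4),"F",st["contact_force"].round(2),"g",round(st["gripper_width"],3)); print(r.round(4)); print("delta tool cm",(r.T@d*100).round(2)); return r
E
python3 - <<'E'
from h import *
go([0.432,.0965,.12])
E
```

```text
t 0.2 pos [ 0.227  -0.5819  0.2305] F [ 0.09 -0.89 -1.07] g 1.001
[[-3.000e-04  9.317e-01  3.633e-01]
 [ 1.200e-03  3.633e-01 -9.317e-01]
 [-1.000e+00  2.000e-04 -1.300e-03]]
delta tool cm [ 11.13  43.75 -55.74]
```

```bash

python3 -m inch '[{"fingers":1,"delta_pos":[0,3.65,-4.65],"twist":[0,0,0]},{"fingers":1,"delta_pos":[0,3.65,-4.65],"twist":[0,0,0]},{"fingers":1,"delta_pos":[0,3.65,-4.65],"twist":[0,0,0]},{"fingers":1,"delta_pos":[0,3.65,-4.65],"twist":[0,0,0]},{"fingers":1,"delta_pos":[0,3.65,-4.65],"twist":[0,0,0]}]'
python3 -m inch '[{"fingers":1,"delta_pos":[0,3.65,-4.65],"twist":[0,0,0]},{"fingers":1,"delta_pos":[0,3.65,-4.65],"twist":[0,0,0]},{"fingers":1,"delta_pos":[0,3.65,-4.65],"twist":[0,0,0]},{"fingers":1,"delta_pos":[0,3.65,-4.65],"twist":[0,0,0]},{"fingers":1,"delta_pos":[0,3.65,-4.65],"twist":[0,0,0]}]'
python3 - <<'E'
from h import *
go([0.432,.0965,.10])
E
```

```text
time: 0.82
tool_pos: [0.3128, -0.2975, 0.2311]
tool_rot: [0.584, 0.399, 0.584, -0.399]
contact_force: [0.8, 0.2, 0.8]
gripper_width: 1.0
time: 1.45
tool_pos: [0.3983, -0.0145, 0.2315]
tool_rot: [0.584, 0.399, 0.583, -0.399]
contact_force: [0.9, 0.0, -0.2]
gripper_width: 1.005
t 1.45 pos [ 0.3983 -0.0145  0.2315] F [ 0.9   0.04 -0.2 ] g 1.005
[[ 1.300e-03  9.317e-01  3.631e-01]
 [-4.000e-04  3.631e-01 -9.317e-01]
 [-1.000e+00  1.100e-03  8.000e-04]]
delta tool cm [13.15  7.16 -9.13]
```

```bash

python3 -m inch '[{"fingers":1,"delta_pos":[0,3.6,-4.6],"twist":[0,0,0]},{"fingers":1,"delta_pos":[4,2.6,-3.3],"twist":[0,0,0]},{"fingers":1,"delta_pos":[5,0,0],"twist":[0,0,0]},{"fingers":1,"delta_pos":[2,0,0],"twist":[0,0,0]},{"fingers":1,"delta_pos":[0,0,0],"twist":[0,0,0]}]'
python3 - <<'E'
from m import *
go([0.432,.0965,.003])
t=viewer.grab_frame("top"); s=viewer.grab_frame("side")
p=manip.state()["tool_pos"]; a,b=proj(t,p),proj(s,p); print(a,b)
cv2.imwrite('pics/g1.png',np.hstack([crop(t,*a,40,5),crop(s,*b,40,5)]))
E
```

```text
time: 2.08
tool_pos: [0.4255, 0.0798, 0.1191]
tool_rot: [0.582, 0.398, 0.585, -0.4]
contact_force: [-0.3, 0.1, -0.4]
gripper_width: 1.002
t 2.075 pos [0.4255 0.0798 0.1191] F [-0.31  0.11 -0.39] g 1.002
[[-4.900e-03  9.315e-01  3.637e-01]
 [-1.000e-04  3.637e-01 -9.315e-01]
 [-1.000e+00 -4.600e-03 -1.700e-03]]
delta tool cm [11.6   1.27 -1.3 ]
[239.86212453 208.09547117] [273.52373295 204.18187225]
```

View pics/g1.png

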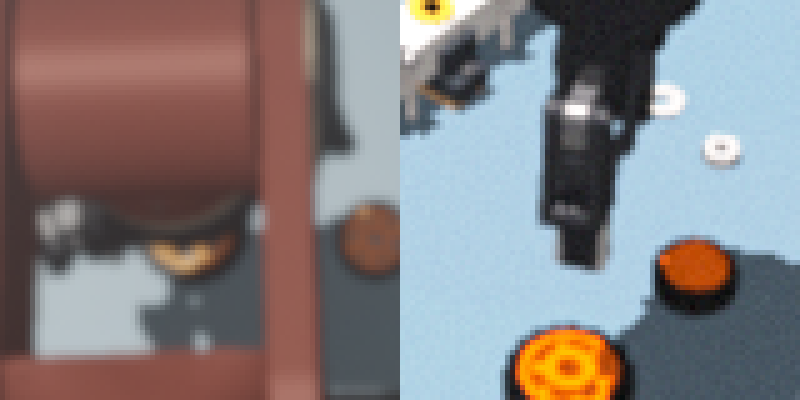

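```bash

python3 -m inch '[{"fingers":1,"delta_pos":[0,1.25,-1.3],"twist":[0,0,0]},{"fingers":1,"delta_pos":[4,0,0],"twist":[0,0,0]},{"fingers":1,"delta_pos":[0,0,0],"twist":[0,0,0]}]'
python3 - <<'E'
from m import *
go([0.432,.0965,.002])
s=viewer.grab_frame("side")
cv2.imwrite('pics/g2.png',crop(s,267,225,40,8))
E
```

```text
time: 2.55
tool_pos: [0.4328, 0.0962, 0.0803]
tool_rot: [0.583, 0.398, 0.585, -0.4]
contact_force: [0.1, 0.4, 0.0]
gripper_width: 1.002
t 2.55 pos [0.4328 0.0962 0.0803] F [0.13 0.42 0.02] g 1.002
[[-3.800e-03  9.317e-01  3.631e-01]
 [-2.000e-04  3.631e-01 -9.317e-01]
 [-1.000e+00 -3.600e-03 -1.200e-03]]
delta tool cm [ 7.83 -0.04 -0.05]
```

View pics/g2.png

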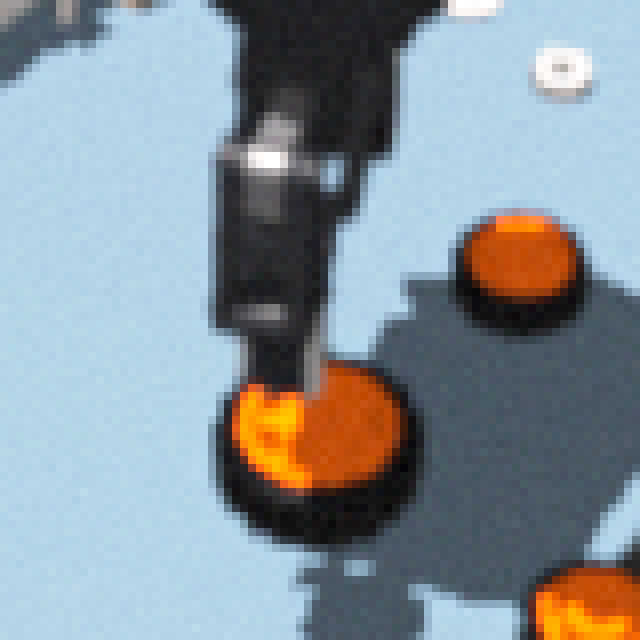

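```bash
python3 - <<'E'
from m import *
st=manip.state();r=R(st);s=np.load('s0.npy',allow_pickle=True).item()
for dx in (0,-.013):
  for y in(-.011,.011):
    for z in (-.0425,-.057):
      print(dx,y,z,((proj(s,st["tool_pos"]+r@[dx,y,z])-[227,185])*8).round(1))
E
```

```text
0 -0.011 -0.0425 [320.  401.3]
0 -0.011 -0.057 [307.7 441.7]
0 0.011 -0.0425 [240.7 386.1]
0 0.011 -0.057 [227.5 426.2]
-0.013 -0.011 -0.0425 [321.  369.4]
-0.013 -0.011 -0.057 [308.5 409.9]
-0.013 0.011 -0.0425 [240.8 354.2]
-0.013 0.011 -0.057 [227.5 394.3]
```

```bash

python3 -m inch '[{"fingers":1,"delta_pos":[4,0,0],"twist":[0,0,0]},{"fingers":1,"delta_pos":[3,0,0],"twist":[0,0,0]},{"fingers":1,"delta_pos":[0.7,0,0],"twist":[0,0,0]},{"fingers":1,"delta_pos":[0,0,0],"twist":[0,0,0]}]'
python3 -m inch '[{"fingers":-1,"delta_pos":[0,0,0],"twist":[0,0,0]},{"fingers":-1,"delta_pos":[0,0,0],"twist":[0,0,0]},{"fingers":-1,"delta_pos":[0,0,0],"twist":[0,0,0]},{"fingers":-1,"delta_pos":[0,0,0],"twist":[0,0,0]}]'
python3 - <<'E'
from m import *
go([0.432,.0965,.002])
E
```

```text
time: 3.1
tool_pos: [0.4354, 0.0963, 0.0058]
tool_rot: [0.584, 0.399, 0.583, -0.399]
contact_force: [0.2, 0.7, 0.3]
gripper_width: 0.999
time: 3.6
tool_pos: [0.4359, 0.0964, 0.0069]
tool_rot: [0.585, 0.399, 0.583, -0.398]
contact_force: [-3.1, -0.4, 8.8]
gripper_width: 0.673
t 3.6 pos [0.4359 0.0964 0.0069] F [-3.09 -0.43  8.84] g 0.673
[[ 0.0029  0.9316  0.3635]
 [-0.      0.3635 -0.9316]
 [-1.      0.0027  0.0011]]
delta tool cm [ 0.49 -0.36 -0.15]
```

```bash

python3 -m inch '[{"fingers":-1,"delta_pos":[-3,0,0],"twist":[0,0,0]},{"fingers":-1,"delta_pos":[-5,0,0],"twist":[0,0,0]},{"fingers":-1,"delta_pos":[-4,0,0],"twist":[0,0,0]},{"fingers":-1,"delta_pos":[0,0,0],"twist":[0,0,0]}]'
python3 - <<'E'
from m import *
r=go([0.634,.0445,.16])
s=viewer.grab_frame("side")
p=manip.state()["tool_pos"]
b=proj(s,p); print(b)
cv2.imwrite('pics/g3.png',crop(s,*b,40,8))
E
```

```text
time: 4.1
tool_pos: [0.4373, 0.0965, 0.1292]
tool_rot: [0.587, 0.401, 0.581, -0.397]
contact_force: [0.3, 0.2, -1.4]
gripper_width: 0.676
t 4.1 pos [0.4373 0.0965 0.1292] F [ 0.26  0.23 -1.35] g 0.676
[[ 9.600e-03  9.316e-01  3.633e-01]
 [ 5.000e-04  3.634e-01 -9.316e-01]
 [-1.000e+00  9.200e-03  3.000e-03]]
delta tool cm [-2.89 16.47 12.01]
[266.28289127 205.848735  ]
```

View pics/g3.png

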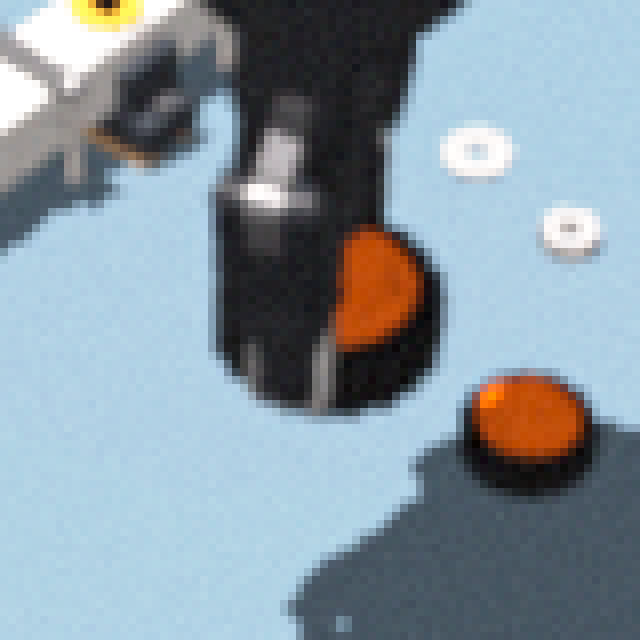

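```bash

python3 -m inch '[{"fingers":-1,"delta_pos":[-1.5,4.1,3.0],"twist":[0,0,0]},{"fingers":-1,"delta_pos":[-1.5,4.1,3.0],"twist":[0,0,0]},{"fingers":-1,"delta_pos":[0,4.1,3.0],"twist":[0,0,0]},{"fingers":-1,"delta_pos":[0,4.1,3.0],"twist":[0,0,0]},{"fingers":-1,"delta_pos":[0,0,0],"twist":[0,0,0]}]'
python3 - <<'E'
from m import *
r=go([0.634,.0445,.16]); print(manip.state()["joint_pos"])
E
```

```text
time: 4.78
tool_pos: [0.6314, 0.043, 0.1506]
tool_rot: [0.582, 0.398, 0.585, -0.4]
contact_force: [-0.4, 0.6, -1.7]
gripper_width: 0.672
t 4.775 pos [0.6314 0.043  0.1506] F [-0.37  0.61 -1.66] g 0.672
[[-4.900e-03  9.322e-01  3.618e-01]
 [ 1.000e-04  3.618e-01 -9.322e-01]
 [-1.000e+00 -4.500e-03 -1.800e-03]]
delta tool cm [-0.94  0.3  -0.05]
[-4.94298277e-02  1.34320166e-01  1.66339585e+00 -1.71840019e-04
  1.34876637e+00  1.15116306e+00]
```

```bash

python3 -m inch '[{"fingers":-1,"delta_pos":[0,0,0],"twist":[10,0,0]},{"fingers":-1,"delta_pos":[0,0,0],"twist":[10,0,0]},{"fingers":-1,"delta_pos":[0,0,0],"twist":[10,0,0]},{"fingers":-1,"delta_pos":[0,0,0],"twist":[10,0,0]},{"fingers":-1,"delta_pos":[0,0,0],"twist":[10,0,0]}]'
python3 -m inch '[{"fingers":-1,"delta_pos":[0,0,0],"twist":[10,0,0]},{"fingers":-1,"delta_pos":[0,0,0],"twist":[10,0,0]},{"fingers":-1,"delta_pos":[0,0,0],"twist":[6,0,0]},{"fingers":-1,"delta_pos":[0,0,0],"twist":[0,0,0]}]'
python3 - <<'E'
from m import *
r=go([0.634,.0445,.16]); print(manip.state()["joint_pos"])
s=viewer.grab_frame("side");np.save('s1.npy',s,allow_pickle=True)
p=manip.state()["tool_pos"]
b=proj(s,p); print(b,np.array(b,int)-40)
cv2.imwrite('pics/g4.png',crop(s,*b,40,8))
E
```

```text
time: 5.4
tool_pos: [0.6285, 0.0446, 0.1523]
tool_rot: [-0.358, -0.608, -0.36, 0.61]
contact_force: [0.5, -1.2, -0.3]
gripper_width: 0.675
time: 5.9
tool_pos: [0.6289, 0.0445, 0.1527]
tool_rot: [-0.215, -0.673, -0.215, 0.675]
contact_force: [-0.5, 0.4, -1.5]
gripper_width: 0.669
t 5.9 pos [0.6289 0.0445 0.1527] F [-0.51  0.4  -1.48] g 0.669
[[-3.000e-03  5.792e-01 -8.152e-01]
 [ 2.000e-04 -8.152e-01 -5.792e-01]
 [-1.000e+00 -1.900e-03  2.400e-03]]
delta tool cm [-0.73  0.29 -0.42]
[-4.74055203e-02  1.25844723e-01  1.66907234e+00  6.64435984e-05
  1.34972453e+00  2.47643494e+00]
[211.5626873  151.50438605] [171 111]
```

View pics/g4.png

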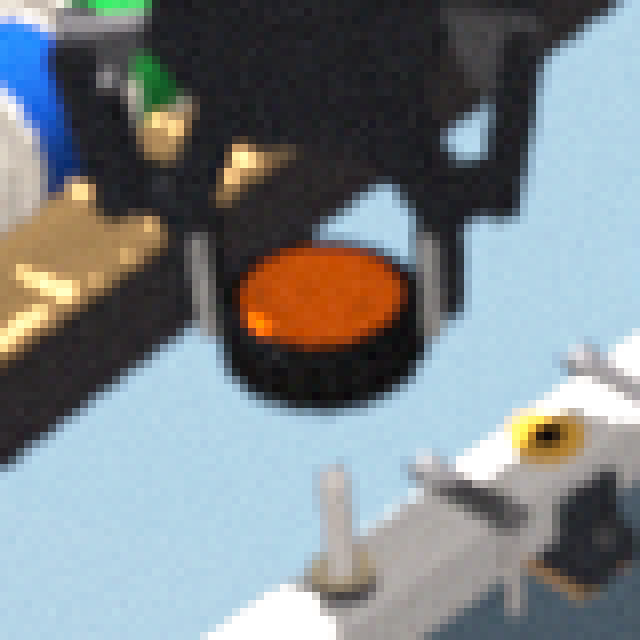

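```bash
python3 - <<'E'
from m import *
s=np.load('s1.npy',allow_pickle=True).item(); st=manip.state(); r=R(st)
p=s["pixels"].astype(int); m=(((p[...,2]-p[...,0])>70)&(p[...,1]<0.6*p[...,2])).astype(np.uint8)
m[:, :195]=0;m[:,226:]=0;m[:138]=0;m[160:]=0
cs,_=cv2.findContours(m,0,cv2.CHAIN_APPROX_NONE);c=max(cs,key=cv2.contourArea);e=cv2.fitEllipse(cv2.convexHull(c));print(e,cv2.contourArea(c))
for off in (.014,.019):
  w=onz(s,*e[0],st["tool_pos"][2]+off); print(off,w, "in tool", (r.T@(w-st["tool_pos"])*1000).round(1))
# same for reference: the wheel at bench used sphere/face calib bias
def g(f,u,v,r,r2): print(cv2.cvtColor(f["pixels"],cv2.COLOR_BGR2GRAY)[v-r2:v+r2+1,u-r:u+r+1])
g(s,212,176,8,10)
E
```

```text
((210.39170837402344, 147.70936584472656), (12.56777572631836, 20.92660903930664), 85.79007720947266) 185.0
0.014 [0.6283303  0.04812723 0.16694553] in tool [-14.   -3.5  -1.5]
0.019 [0.62385996 0.05290473 0.17194553] in tool [-19.  -10.   -0.6]
[[206 207 203 206 201 204 208 204 205 203 209 207 206 203 202 201 204]
 [207 205 205 207 204 205 203 206 206 206 203 205 203 204 204 202 208]
 [202 202 205 206 204 208 207 205 204 192 198 203 206 205 204 206 203]
 [206 202 205 205 204 203 196 197 193 181 196 207 206 204 207 205 203]
 [204 205 202 207 206 204 190 190 200 193 188 201 207 203 207 205 206]
 [206 207 207 204 206 205 192 190 199 193 180 196 209 205 203 205 204]
 [204 205 205 207 204 204 188 183 188 181 177 197 204 204 208 208 206]
 [203 206 205 205 205 205 194 182 186 173 177 195 204 205 202 208 212]
 [206 206 207 202 203 206 193 182 180 182 170 193 204 205 207 223 216]
 [205 206 203 202 207 206 201 184 181 179 170 191 207 209 211 220 193]
 [205 205 206 206 201 203 206 189 180 181 170 194 218 212 198 186 171]
 [205 204 203 203 207 208 206 186 184 178 171 189 205 191 174 166 168]
 [207 206 206 206 206 208 203 188 183 183 172 169 172 169 169 173 169]
 [203 203 205 205 208 205 205 185 183 184 172 154 158 169 166 170 171]
 [203 202 206 207 206 198 181 168 176 183 176 153 154 167 169 172 170]
 [207 204 205 206 204 184 168 152 172 183 177 149 151 160 169 170 173]
 [206 205 204 205 197 167 155 151 170 180 174 142 142 143 161 172 176]
 [201 204 203 192 178 146 140 147 160 166 156 136 129 114 151 171 174]
 [213 219 248 234 192 159 119 110 123 124 116 100  88 100 151 173 174]
 [251 255 255 255 255 255 212 105  84  68  72  68  88 133 168 173 164]
 [255 255 255 255 255 255 253 152 116 113 113 126 141 165 170 163 159]]
```

```bash
python3 - <<'E'
from m import *
s=np.load('s1.npy',allow_pickle=True).item(); st=manip.state(); r=R(st)
p=s["pixels"].astype(int)
for th in (40,60,80):
  m=((p[...,2]-p[...,0])>th).astype(np.uint8); m[:, :199]=0;m[:,226:]=0;m[:140]=0;m[160:]=0
  n,l,stt,c=cv2.connectedComponentsWithStats(m);k=1+np.argmax(stt[1:,4]); print(th,stt[k],c[k])
  cs,_=cv2.findContours((l==k).astype(np.uint8),0,cv2.CHAIN_APPROX_NONE);print(cv2.fitEllipse(cs[0]))
# tyre silhouette: dark
g=cv2.cvtColor(s["pixels"],cv2.COLOR_BGR2GRAY)
print(g[146:164,194:232])
E
```

```text
40 [201 141  21  14 226] [210.44690265 147.67256637]
((210.41673278808594, 147.6769256591797), (12.575690269470215, 20.604164123535156), 87.95817565917969)
60 [201 142  21  13 214] [210.56542056 147.6635514 ]
((210.54568481445312, 147.66127014160156), (11.9033203125, 20.490182876586914), 85.34137725830078)
80 [201 142  20  13 206] [210.37864078 147.59708738]
((210.362060546875, 147.59432983398438), (11.683095932006836, 20.031612396240234), 86.11552429199219)
[[ 55 120 143  91  25  25  20  63  98 100 103 109 108 106 106 102 107 106
  106 108 108 112 108 108 104 106  90  43  24  84 131 110  59  33  59 170
  209 206]
 [ 44 123 143  95  39  18  31  77  99  95  99 104 112 109 101 101 100 109
  110 103 105 110 102 104 106 104  95  52  25  71 128 120  69  38  56 173
  206 205]
 [ 42 117 141 100  38  17  28  85  96  96 102 107 105 110 107 103 108 106
  107 107 106 102  99 106 107 106  89  48  20  73 127 118  67  31  67 175
  207 208]
 [ 37 100 138 100  49  25  28  78 106 101 100 101 106 106 104 108 105 105
  111 109 104  98  97 100 105 103  72  29  18  69 128 120  70  41  90 182
  204 204]
 
[... 1525 characters left out ...]
  17  20  42 101 155 195 204 205 204 207 206 205 203
  203 206]
 [206 202 203 206 203 204 206 182 131  87  46  36  24  18  22  19  10  16
   18  17  11  24  28  43  81 131 177 197 206 205 206 205 205 208 205 206
  203 205]
 [203 201 205 205 207 204 207 204 191 169 135 118  84  53  38  41  32  29
   33  38  52  71  89 137 169 192 202 206 205 204 208 205 204 205 204 206
  204 205]
 [207 205 204 204 208 205 204 207 207 205 196 183 168 154 138 140 126 117
  122 140 157 166 174 195 205 208 206 205 203 206 207 206 204 207 202 204
  204 204]
 [206 207 204 207 204 207 204 203 204 206 204 207 205 202 198 197 193 187
  187 202 205 206 207 206 208 206 204 207 204 203 205 207 207 205 206 206
  203 204]]
```

```bash

python3 -m inch '[{"fingers":-1,"delta_pos":[2,0.7,-0.25],"twist":[0,0,0]},{"fingers":-1,"delta_pos":[1.5,0,0],"twist":[0,0,0]},{"fingers":-1,"delta_pos":[0,0,0],"twist":[0,0,0]},{"fingers":-1,"delta_pos":[0,0,0],"twist":[0,0,0]}]'
cat >> m.py <<'E'
def wheelpos(s,box,zo):
    u0,u1,v0,v1=box; p=s["pixels"].astype(int)
    m=((p[...,2]-p[...,0])>50).astype(np.uint8); k=np.zeros_like(m);k[v0:v1,u0:u1]=1;m*=k
    n,l,stt,c=cv2.connectedComponentsWithStats(m);k=1+np.argmax(stt[1:,4])
    cs,_=cv2.findContours((l==k).astype(np.uint8),0,cv2.CHAIN_APPROX_NONE);e=cv2.fitEllipse(cs[0])
    return e,c[k],onz(s,*e[0],zo)
E
python3 - <<'E'
from m import *
r=go([0.634,.0445,.12])
s=viewer.grab_frame("side");np.save('s2.npy',s,allow_pickle=True)
st=manip.state();p=st["tool_pos"];b=proj(s,p)
u,v=map(int,b); e,c,w=wheelpos(s,(u-13,u+14,v-14,v+8),p[2]+.0145); print(e,c,w, "in tool",(r.T@(w-p)*1000).round(1),"to axle in tool",(r.T@(np.array([.634,.0444,p[2]])-w)*1000).round(1))
cv2.imwrite('pics/g5.png',crop(s,*b,40,8)); print(u-40,v-40)
E
```

```text
time: 6.45
tool_pos: [0.6366, 0.0398, 0.119]
tool_rot: [-0.214, -0.674, -0.215, 0.674]
contact_force: [-0.0, -0.1, -1.3]
gripper_width: 0.675
t 6.45 pos [0.6366 0.0398 0.119 ] F [-0.04 -0.07 -1.26] g 0.675
[[-6.00e-04  5.78e-01 -8.16e-01]
 [ 1.00e-04 -8.16e-01 -5.78e-01]
 [-1.00e+00 -4.00e-04  4.00e-04]]
delta tool cm [-0.1  -0.53 -0.06]
((210.28274536132812, 156.82730102539062), (12.033440589904785, 19.83167839050293), 84.68984985351562) [210.2952381  156.81904762] [0.63481124 0.04452364 0.13418053] in tool [-14.5  -5.1  -0.9] to axle in tool [14.5 -0.4  0.7]
171 120
```

View pics/g5.png

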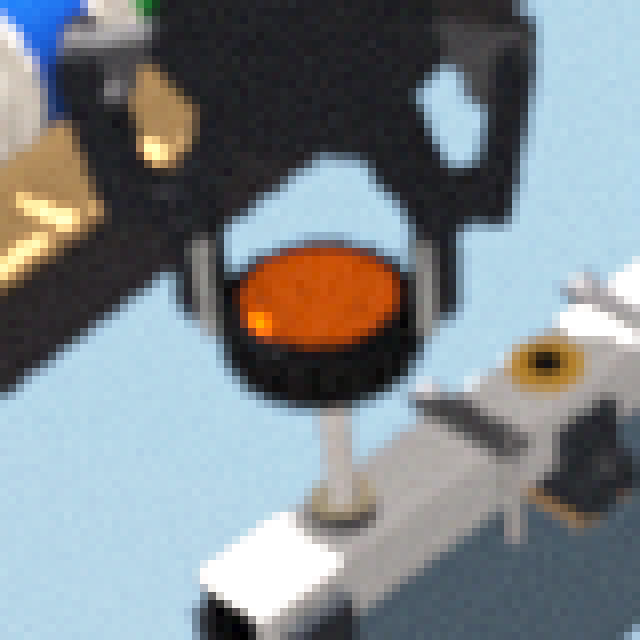

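```bash
python3 - <<'E'
from m import *
s=np.load('s2.npy',allow_pickle=True).item()
for z in (.0575,.0925,.134): print(proj(s,[.634,.0444,z]))
E
python3 -m inch '[{"fingers":-1,"delta_pos":[0.7,0,0.1],"twist":[0,0,0]},{"fingers":-1,"delta_pos":[0.3,0,0],"twist":[0,0,0]},{"fingers":-1,"delta_pos":[0,0,0],"twist":[0,0,0]}]'
python3 -m inch '[{"fingers":-1,"delta_pos":[0.3,0,0],"twist":[0,0,0]},{"fingers":-1,"delta_pos":[0.2,0,0],"twist":[0,0,0]}]'
```

```text
[212.78783675 180.54236738]
[211.80574535 170.06081239]
[210.58037115 156.98277593]
time: 6.88
tool_pos: [0.6355, 0.0393, 0.1088]
tool_rot: [-0.214, -0.674, -0.215, 0.674]
contact_force: [-0.2, 0.4, -1.4]
gripper_width: 0.677
time: 7.12
tool_pos: [0.6358, 0.0393, 0.1042]
tool_rot: [0.214, 0.674, 0.214, -0.674]
contact_force: [0.3, 0.2, -1.1]
gripper_width: 0.676
```

```bash

python3 -m inch '[{"fingers":-1,"delta_pos":[0.2,0,0],"twist":[0,0,0]},{"fingers":-1,"delta_pos":[0.2,0,0],"twist":[0,0,0]}]'
python3 -m inch '[{"fingers":-1,"delta_pos":[0.2,0,0],"twist":[0,0,0]},{"fingers":-1,"delta_pos":[0.2,0,0],"twist":[0,0,0]}]'
```

```text
time: 7.38
tool_pos: [0.6352, 0.0397, 0.1002]
tool_rot: [-0.214, -0.673, -0.215, 0.674]
contact_force: [-3.6, 2.4, 1.6]
gripper_width: 0.676
time: 7.62
tool_pos: [0.6349, 0.04, 0.096]
tool_rot: [-0.214, -0.673, -0.215, 0.674]
contact_force: [-5.8, 2.6, 2.1]
gripper_width: 0.673
```

```bash

python3 -m inch '[{"fingers":-1,"delta_pos":[0.1,-0.1,0.05],"twist":[0,0,0]},{"fingers":-1,"delta_pos":[0,0,0],"twist":[0,0,0]}]'

```

```text
time: 7.88
tool_pos: [0.6345, 0.0401, 0.0948]
tool_rot: [-0.214, -0.674, -0.215, 0.674]
contact_force: [-2.5, 2.1, -1.7]
gripper_width: 0.672
```

```bash

python3 -m inch '[{"fingers":-1,"delta_pos":[0.4,-0.1,0],"twist":[0,0,0]},{"fingers":-1,"delta_pos":[0.4,0,0],"twist":[0,0,0]},{"fingers":-1,"delta_pos":[0.4,0,0],"twist":[0,0,0]}]'

```

```text
time: 8.25
tool_pos: [0.6344, 0.0404, 0.083]
tool_rot: [0.215, 0.674, 0.214, -0.674]
contact_force: [-2.2, 0.7, -0.6]
gripper_width: 0.677
```

```bash

python3 -m inch '[{"fingers":-1,"delta_pos":[0.4,-0.05,0.05],"twist":[0,0,0]},{"fingers":-1,"delta_pos":[0.4,0,0],"twist":[0,0,0]},{"fingers":-1,"delta_pos":[0.4,0,0],"twist":[0,0,0]}]'
python3 -m inch '[{"fingers":-1,"delta_pos":[0.2,0,0],"twist":[0,0,0]},{"fingers":-1,"delta_pos":[0.1,0,0],"twist":[0,0,0]}]'

```

```text
time: 8.62
tool_pos: [0.6338, 0.0405, 0.071]
tool_rot: [0.214, 0.674, 0.214, -0.674]
contact_force: [-0.3, 0.2, -1.1]
gripper_width: 0.675
time: 8.88
tool_pos: [0.6336, 0.0407, 0.0682]
tool_rot: [0.214, 0.674, 0.214, -0.674]
contact_force: [0.3, 0.6, -1.3]
gripper_width: 0.674
```

```bash

python3 -m inch '[{"fingers":-1,"delta_pos":[0.2,0,0],"twist":[0,0,0]},{"fingers":-1,"delta_pos":[0,0,0],"twist":[0,0,0]}]'
python3 -m inch '[{"fingers":-1,"delta_pos":[0.1,0,0],"twist":[0,0,0]},{"fingers":-1,"delta_pos":[0,0,0],"twist":[0,0,0]}]'
python3 -m inch '[{"fingers":-1,"delta_pos":[0.1,0,0],"twist":[0,0,0]},{"fingers":-1,"delta_pos":[0,0,0],"twist":[0,0,0]}]'

```

```text
time: 9.12
tool_pos: [0.6335, 0.0407, 0.0662]
tool_rot: [-0.214, -0.674, -0.214, 0.674]
contact_force: [0.3, -0.1, -1.3]
gripper_width: 0.674
time: 9.38
tool_pos: [0.6338, 0.0407, 0.0656]
tool_rot: [0.214, 0.674, 0.214, -0.674]
contact_force: [0.5, -0.4, -0.3]
gripper_width: 0.672
time: 9.62
tool_pos: [0.6338, 0.0407, 0.0651]
tool_rot: [0.214, 0.674, 0.214, -0.674]
contact_force: [-2.0, 0.1, 3.5]
gripper_width: 0.675
```

```bash

python3 -m inch '[{"fingers":0.75,"delta_pos":[0,0,0],"twist":[0,0,0]},{"fingers":1,"delta_pos":[0,0,0],"twist":[0,0,0]},{"fingers":1,"delta_pos":[0,0,0],"twist":[0,0,0]},{"fingers":1,"delta_pos":[0,0,0],"twist":[0,0,0]}]'
python3 -m inch '[{"fingers":1,"delta_pos":[-2,0,0],"twist":[0,0,0]},{"fingers":1,"delta_pos":[-5,0,0],"twist":[0,0,0]},{"fingers":1,"delta_pos":[-5,0,0],"twist":[0,0,0]},{"fingers":1,"delta_pos":[0,0,0],"twist":[0,0,0]}]'
python3 - <<'E'
from m import *
r=go([.448,-.2755,.15]); print(manip.state()["joint_pos"])
s=viewer.grab_frame("side");np.save('s3.npy',s,allow_pickle=True)
cv2.imwrite('pics/g6.png',crop(s,220,165,40,8))
E
```

```text
time: 10.12
tool_pos: [0.6335, 0.0408, 0.0641]
tool_rot: [-0.214, -0.674, -0.214, 0.674]
contact_force: [0.3, 0.5, 0.5]
gripper_width: 0.998
time: 10.62
tool_pos: [0.6374, 0.0406, 0.1929]
tool_rot: [0.216, 0.678, 0.213, -0.669]
contact_force: [1.0, -0.3, 0.3]
gripper_width: 1.005
t 10.625 pos [0.6374 0.0406 0.1929] F [ 1.02 -0.34  0.28] g 1.005
[[ 1.320e-02  5.779e-01 -8.160e-01]
 [-7.000e-04 -8.161e-01 -5.779e-01]
 [-9.999e-01  8.200e-03 -1.040e-02]]
delta tool cm [ 4.06 14.82 33.76]
[-5.28865041e-02  1.01464085e-01  1.62625363e+00 -7.21953046e-06
  1.40065736e+00  2.47252437e+00]
```

View pics/g6.png

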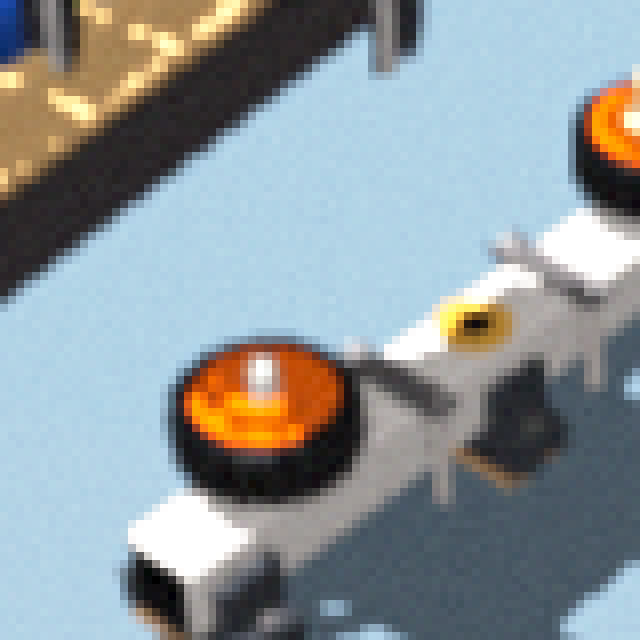

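The view shows the wheel level on the axle, centred near crop (265,400), with the tip standing out at about crop (262,372), so it is seated and released. Next I re-measure the cap with refined pixels.

```bash
python3 - <<'E'
from m import *
t=np.load('t0.npy',allow_pickle=True).item();s=np.load('s0.npy',allow_pickle=True).item()
print("cap",tri(t,(378,202.5),s,(335.05,156.2)))
for z in (.01,.014,.018): print(z,onz(t,378,202.5,z),onz(s,335.05,156.2,z))
d=[.4467,-.275]
for z in (0,.003,.019): print(proj(t,[*d,z]),proj(s,[*d,z]))
# seen axle tip now with wheel
s3=np.load('s3.npy',allow_pickle=True).item();g=cv2.cvtColor(s3["pixels"],cv2.COLOR_BGR2GRAY)
print(s3["pixels"][164:178,206:220,0])
E
```

```text
cap (array([ 0.44787536, -0.27517667,  0.0145496 ]), np.float64(0.00017348308215021327))
0.01 [ 0.44868103 -0.27640311  0.01      ] [ 0.44995647 -0.28061313  0.01      ]
0.014 [ 0.44804534 -0.27530115  0.014     ] [ 0.44805267 -0.27585291  0.014     ]
0.018 [ 0.44740965 -0.2741992   0.018     ] [ 0.44614887 -0.2710927   0.018     ]
[376.53711409 203.87630135] [334.69166017 160.30290235]
[376.83218605 203.69259653] [334.82788289 159.49817381]
[378.43401339 202.69533675] [335.56234185 155.15939611]
[[231 229 229 230 232 230 229 230 230 230 229 231 232 230]
 [231 230 231 232 233 230 232 232 232 233 233 231 232 230]
 [231 231 232 233 234 225 214 213 214 217 214 230 232 233]
 [232 222 206 192 178 154 135 139 133 132 141 167 195 209]
 [197 163 111  76  49  44  43  43  30  27  27  61  91 132]
 [100  63  30  13  31  98 148 132  70   7   4  11  23  33]
 [ 15  17   9   9  69 170 252 232 122  32   5   8   4   7]
 [  6  13   4  19  87 200 255 242 136  39   8  11   9   3]
 [  2  10  10  18  80 193 227 205 129  53   7   7   0  18]
 [  4  12   4   3  67 169 194 178 129  56  13   6  13   8]
 [ 11   4   0   0  40 146 173 151 106  51   9  12  11   3]
 [ 13   6   0   0   5  92 104  85  41  22   8   9  14  19]
 [  0   0   0   0   0   0  16   0   0   0   0   4   4  11]
 [  0   0   0   0   3   0   1   6   0  11   0   8  18  17]]
```

```bash

python3 -m inch '[{"fingers":1,"delta_pos":[0,2.45,5.6],"twist":[0,0,0]},{"fingers":1,"delta_pos":[0,2.45,5.6],"twist":[0,0,0]},{"fingers":1,"delta_pos":[0,2.45,5.6],"twist":[0,0,0]},{"fingers":1,"delta_pos":[0,2.45,5.6],"twist":[0,0,0]},{"fingers":1,"delta_pos":[0,2.45,5.6],"twist":[0,0,0]}]'
python3 -m inch '[{"fingers":0,"delta_pos":[4,2.4,3],"twist":[0,0,0]},{"fingers":0,"delta_pos":[4,0,1],"twist":[0,0,0]},{"fingers":-0.2,"delta_pos":[0,0,0],"twist":[0,0,0]},{"fingers":-0.2,"delta_pos":[0,0,0],"twist":[0,0,0]}]'
python3 - <<'E'
from m import *
r=go([.448,-.2752,.06]); p=manip.state()["tool_pos"]
s=viewer.grab_frame("side");b=proj(s,p); print(b.astype(int)-40)
cv2.imwrite('pics/g7.png',crop(s,*b,40,8))
for z in (-1,1):
  for y in (-.011,.011): print(((proj(s,p+r@[0,y,z*.02])-b.astype(int)+40)*8).round(0))
E
```

```text
time: 11.3
tool_pos: [0.4739, -0.222, 0.1832]
tool_rot: [-0.214, -0.673, -0.215, 0.674]
contact_force: [1.0, -0.7, -0.6]
gripper_width: 1.0
time: 11.8
tool_pos: [0.4576, -0.2636, 0.1052]
tool_rot: [0.215, 0.674, 0.214, -0.674]
contact_force: [0.5, -0.9, 1.1]
gripper_width: 0.404
t 11.8 pos [ 0.4576 -0.2636  0.1052] F [ 0.55 -0.94  1.07] g 0.404
[[ 7.000e-04  5.783e-01 -8.158e-01]
 [-2.000e-04 -8.158e-01 -5.783e-01]
 [-1.000e+00  5.000e-04 -4.000e-04]]
delta tool cm [4.52 0.39 1.46]
[294  90]
[267. 347.]
[259. 309.]
[385. 347.]
[376. 309.]
```

View pics/g7.png

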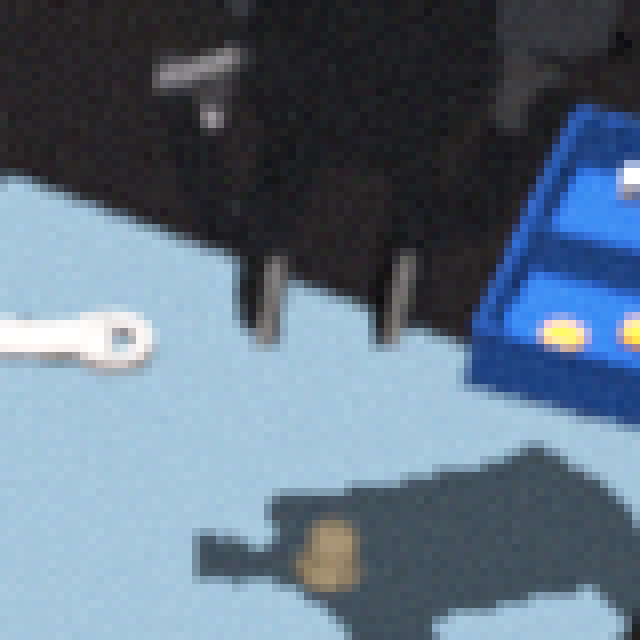

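```bash

python3 -m inch '[{"fingers":-0.2,"delta_pos":[2,0.4,1.45],"twist":[0,0,0]},{"fingers":-0.2,"delta_pos":[3,0,0],"twist":[0,0,0]},{"fingers":-0.2,"delta_pos":[1,0,0],"twist":[0,0,0]},{"fingers":-0.2,"delta_pos":[0,0,0],"twist":[0,0,0]}]'
python3 - <<'E'
from m import *
r=go([.448,-.2752,.006]); p=manip.state()["tool_pos"]
s=viewer.grab_frame("side");b=proj(s,p); print(b.astype(int)-40)
cv2.imwrite('pics/g8.png',crop(s,*b,40,8))
for z in (-1,1):
  for y in (-.011,.011): print(((proj(s,p+r@[0,y,z*.018])-b.astype(int)+40)*8).round(0))
E
```

```text
time: 12.35
tool_pos: [0.4482, -0.2752, 0.0449]
tool_rot: [0.215, 0.674, 0.215, -0.674]
contact_force: [0.6, -0.7, 0.1]
gripper_width: 0.399
t 12.35 pos [ 0.4482 -0.2752  0.0449] F [ 0.64 -0.72  0.11] g 0.399
[[ 4.000e-04  5.787e-01 -8.156e-01]
 [-3.000e-04 -8.156e-01 -5.787e-01]
 [-1.000e+00  4.000e-04 -2.000e-04]]
delta tool cm [ 3.89 -0.01  0.02]
[296 107]
[276. 345.]
[268. 307.]
[378. 345.]
[369. 307.]
```

View pics/g8.png

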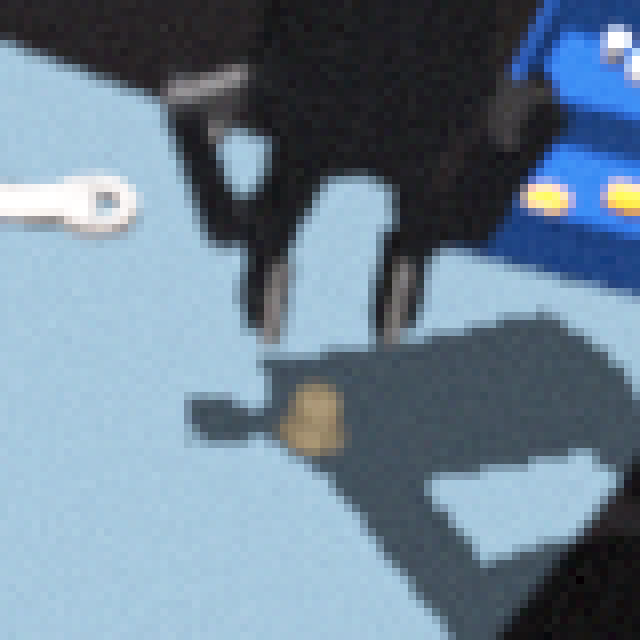

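```bash

python3 -m inch '[{"fingers":-0.2,"delta_pos":[2,0,0],"twist":[0,0,0]},{"fingers":-0.2,"delta_pos":[1.3,0,0],"twist":[0,0,0]},{"fingers":-0.2,"delta_pos":[0.4,0,0],"twist":[0,0,0]},{"fingers":-0.2,"delta_pos":[0,0,0],"twist":[0,0,0]}]'
python3 - <<'E'
from m import *
r=go([.448,-.2752,.005]); p=manip.state()["tool_pos"]
s=viewer.grab_frame("side");b=proj(s,p); print(b.astype(int)-40)
cv2.imwrite('pics/g9.png',crop(s,*b,40,8))
E
```

```text
time: 12.9
tool_pos: [0.4477, -0.2755, 0.0075]
tool_rot: [0.214, 0.674, 0.214, -0.674]
contact_force: [0.5, 0.3, 0.4]
gripper_width: 0.401
t 12.9 pos [ 0.4477 -0.2755  0.0075] F [0.51 0.27 0.38] g 0.401
[[ 1.000e-04  5.779e-01 -8.161e-01]
 [-0.000e+00 -8.161e-01 -5.779e-01]
 [-1.000e+00  1.000e-04 -0.000e+00]]
delta tool cm [ 0.25 -0.   -0.04]
[294 118]
```

View pics/g9.png

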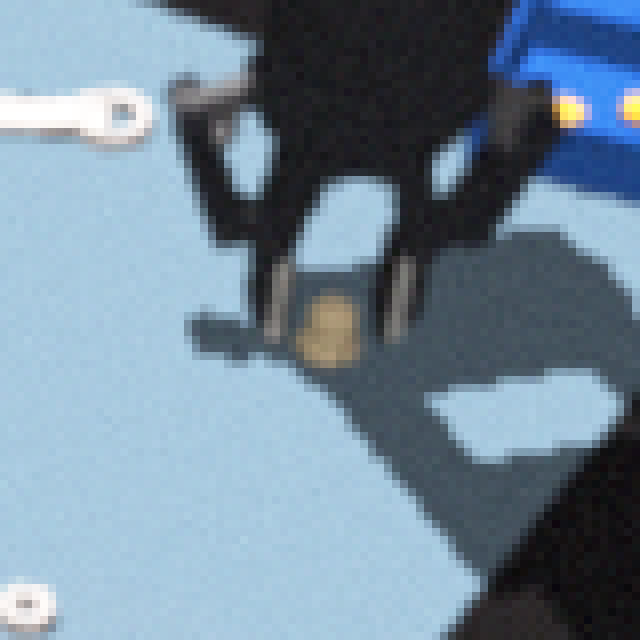

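```bash

python3 -m inch '[{"fingers":-0.2,"delta_pos":[0.2,0,-0.05],"twist":[0,0,0]},{"fingers":-0.2,"delta_pos":[0,0,0],"twist":[0,0,0]}]'
python3 -m inch '[{"fingers":-1,"delta_pos":[0,0,0],"twist":[0,0,0]},{"fingers":-1,"delta_pos":[0,0,0],"twist":[0,0,0]},{"fingers":-1,"delta_pos":[0,0,0],"twist":[0,0,0]}]'
python3 - <<'E'
from m import *
r=go([.448,-.2752,.005]); p=manip.state()["tool_pos"]
s=viewer.grab_frame("side");b=proj(s,p); print(b.astype(int)-40)
cv2.imwrite('pics/g10.png',crop(s,*b,25,12))
E
```

```text
time: 13.2
tool_pos: [0.4481, -0.2752, 0.0055]
tool_rot: [0.215, 0.674, 0.214, -0.674]
contact_force: [-0.5, 0.2, 0.9]
gripper_width: 0.405
time: 13.58
tool_pos: [0.4483, -0.2754, 0.0057]
tool_rot: [0.215, 0.674, 0.214, -0.674]
contact_force: [-0.4, -0.3, 2.3]
gripper_width: 0.168
t 13.575 pos [ 0.4483 -0.2754  0.0057] F [-0.36 -0.25  2.31] g 0.168
[[ 6.000e-04  5.779e-01 -8.161e-01]
 [-5.000e-04 -8.161e-01 -5.779e-01]
 [-1.000e+00  7.000e-04 -2.000e-04]]
delta tool cm [ 0.07 -0.03  0.01]
[294 118]
```

View pics/g10.png

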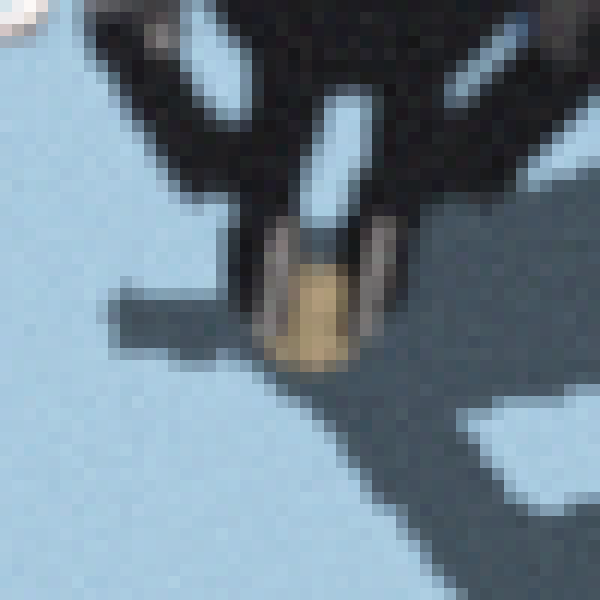

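```bash

python3 -m inch '[{"fingers":-1,"delta_pos":[-3,0,0],"twist":[0,0,0]},{"fingers":-1,"delta_pos":[-6,0,0],"twist":[0,0,0]},{"fingers":-1,"delta_pos":[-6,0,0],"twist":[0,0,0]},{"fingers":-1,"delta_pos":[-1,-2.45,-5.5],"twist":[0,0,0]},{"fingers":-1,"delta_pos":[0,-2.45,-5.6],"twist":[0,0,0]}]'
python3 -m inch '[{"fingers":-1,"delta_pos":[0,-2.45,-5.6],"twist":[0,0,0]},{"fingers":-1,"delta_pos":[0,-2.45,-5.6],"twist":[0,0,0]},{"fingers":-1,"delta_pos":[0,-2.45,-5.6],"twist":[0,0,0]},{"fingers":-1,"delta_pos":[0,0,0],"twist":[0,0,0]}]'
python3 - <<'E'
from m import *
r=go([.6325,.0447,.13])
E
```

```text
time: 14.25
tool_pos: [0.5117, -0.1708, 0.1676]
tool_rot: [0.215, 0.675, 0.213, -0.673]
contact_force: [1.2, -0.3, -0.4]
gripper_width: 0.17
time: 14.75
tool_pos: [0.6058, -0.0104, 0.1646]
tool_rot: [-0.216, -0.673, -0.217, 0.673]
contact_force: [0.1, -0.4, -0.3]
gripper_width: 0.164
t 14.75 pos [ 0.6058 -0.0104  0.1646] F [ 0.11 -0.36 -0.27] g 0.164
[[-6.000e-04  5.822e-01 -8.130e-01]
 [ 8.000e-04 -8.130e-01 -5.822e-01]
 [-1.000e+00 -1.000e-03  1.000e-04]]
delta tool cm [ 3.47 -2.92 -5.38]
```

```bash

python3 -m inch '[{"fingers":-1,"delta_pos":[0,-2.9,-5.35],"twist":[0,0,0]},{"fingers":-1,"delta_pos":[2,0,0],"twist":[0,0,0]},{"fingers":-1,"delta_pos":[1,0,0],"twist":[0,0,0]},{"fingers":-1,"delta_pos":[0,0,0],"twist":[0,0,0]},{"fingers":-1,"delta_pos":[0,0,0],"twist":[0,0,0]}]'
python3 - <<'E'
from m import *
r=go([.6325,.0447,.115]); p=manip.state()["tool_pos"]
s=viewer.grab_frame("side");np.save('s4.npy',s,allow_pickle=True);b=proj(s,p); print(b,b.astype(int)-25)
cv2.imwrite('pics/g11.png',crop(s,*b,25,12))
E
```

```text
time: 15.38
tool_pos: [0.6316, 0.0395, 0.1355]
tool_rot: [0.214, 0.674, 0.214, -0.674]
contact_force: [0.3, -0.4, 0.1]
gripper_width: 0.164
t 15.375 pos [0.6316 0.0395 0.1355] F [ 0.33 -0.38  0.11] g 0.164
[[ 2.000e-04  5.766e-01 -8.170e-01]
 [-1.000e-04 -8.170e-01 -5.766e-01]
 [-1.000e+00  2.000e-04 -1.000e-04]]
delta tool cm [ 2.05 -0.37 -0.37]
[212.59540904 155.80337601] [187 130]
```

View pics/g11.png

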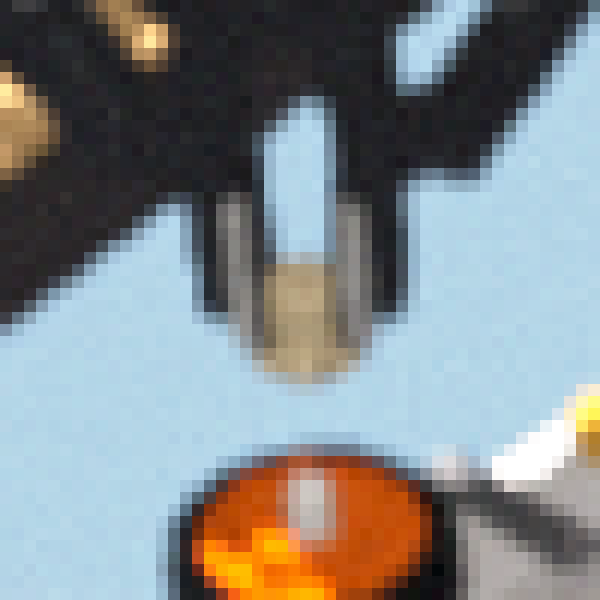

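```bash
python3 - <<'E'
from m import *
s=np.load('s4.npy',allow_pickle=True).item();p=manip.state()["tool_pos"]
pt=p+[-.577*.012,.817*.012,-.0057]; print("rim pred",proj(s,pt),"moved 1mm along depth", proj(s,pt+.001*np.array([.577,-.817,0])))
print("dome top pred", proj(s,p+[0,0,.0133]),proj(s,p+[0,0,.0133]+.001*np.array([.577,-.817,0])))
print("axle tip region"); 
for z in (.0934,.0984): print(proj(s,[.6325,.0447,z]),proj(s,[.634,.0444,z]))
g=cv2.cvtColor(s["pixels"],cv2.COLOR_BGR2GRAY); print(g[148:164,205:221]); print(s["pixels"][164:178,206:220,0])
E
```

```text
rim pred [212.20754051 160.65446615] moved 1mm along depth [212.24016607 160.38958405]
dome top pred [212.0404829 151.2969535] [212.07337417 151.03761788]
axle tip region
[212.16952098 170.07873291] [211.77988858 169.78485108]
[212.02649661 168.53937384] [211.63567423 168.24569639]
[[104 143  98  50 136 193 205 206 205 142 122 135  81  35  34  91]
 [ 94 131 100  53 113 187 208 208 204 138 117 137  84  37  30  72]
 [ 81 133 108  57  99 184 203 198 199 138 121 140  96  36  32  74]
 [ 77 132 107  55  80 162 186 173 176 128 119 139  94  43  34  74]
 [ 73 124 113  63  93 145 156 156 157 113 124 139 101  49  31  75]
 [ 71 128 126  75 125 158 157 154 159 123 127 141 104  56  30  77]
 [ 62 124 132  86 129 162 168 164 168 123 118 140 102  52  34  92]
 [ 57 116 137  92 122 158 168 170 166 124 110 128 108  58  49 119]
 [127 139 142  88 118 151 155 157 151 119  98 127 116 115 120 166]
 [185 170 144  94 108 143 155 155 154 128  97 127 130 169 187 202]
 [206 187 153 110 102 139 154 160 153 135 108 115 142 189 207 209]
 [208 199 179 142 135 158 163 169 156 149 142 136 168 199 209 207]
 [205 204 196
[... 382 characters left out ...]
3 233 234 237 228 218 213 214 216 217 231 234 233]
 [233 228 210 196 184 162 143 142 138 139 144 176 196 215]
 [197 169 124  86  56  47  55  43  33  29  31  59  88 130]
 [ 99  62  30  14  31 103 134 128  68  19   0  13  15  39]
 [ 24  14   3  11  63 157 194 192 115  39  12  12   9   9]
 [ 11   0  16  15  78 162 194 189 125  47  16  13   5   4]
 [  2  13   0  17  64 156 183 176 125  48  13  13   6  15]
 [  6   9   8  10  56 149 178 176 129  57  12  16   7  11]
 [  1   4   4   0  36 126 159 152 110  48   9   0  11   5]
 [ 11  10   0   0   0  73  95  79  54  20   6  14  17  10]
 [  0   0   0   0   0   5  22  20  15  11   5  12  10  13]
 [  0   0   0   0   0   0   0   6   0  13  14  12   6  10]]
```

```bash

python3 -m inch '[{"fingers":-1,"delta_pos":[1.5,-0.3,-0.35],"twist":[0,0,0]},{"fingers":-1,"delta_pos":[0.5,0,0],"twist":[0,0,0]},{"fingers":-1,"delta_pos":[0,0,0],"twist":[0,0,0]},{"fingers":-1,"delta_pos":[0,0,0],"twist":[0,0,0]}]'
python3 - <<'E'
from m import *
r=go([.6325,.0447,.104]); p=manip.state()["tool_pos"]
s=viewer.grab_frame("side");np.save('s5.npy',s,allow_pickle=True);b=proj(s,p); print(b,b.astype(int)-25)
cv2.imwrite('pics/g12.png',crop(s,*b,25,12))
g=cv2.cvtColor(s["pixels"],cv2.COLOR_BGR2GRAY); print(g[154:172,203:221])
E
```

```text
time: 15.92
tool_pos: [0.633, 0.0452, 0.1154]
tool_rot: [0.214, 0.674, 0.214, -0.674]
contact_force: [-0.2, -0.4, -0.3]
gripper_width: 0.161
t 15.925 pos [0.633  0.0452 0.1154] F [-0.23 -0.43 -0.3 ] g 0.161
[[ 1.000e-04  5.779e-01 -8.161e-01]
 [-0.000e+00 -8.161e-01 -5.779e-01]
 [-1.000e+00  1.000e-04 -1.000e-04]]
delta tool cm [1.14 0.01 0.07]
[211.2479401  163.25990171] [186 138]
[[ 40  75  84  55  69 173 211 207 212 173 113  85  55  41  30  58 176 206]
 [ 49 110 129  77  58 174 209 210 206 159 120 122  93  54  30  50 160 205]
 [ 52 122 145  88  52 176 211 212 206 161 118 133 110  62  30  44 143 194]
 [ 42 118 148  84  49 174 209 211 209 171 124 130 117  64  30  42 142 199]
 [ 42 116 144  91  51 154 194 197 195 168 116 128 117  74  35  41 124 192]
 [ 39 106 139  96  53 128 167 175 173 159 113 125 131  75  33  39 126 195]
 [ 39  96 137 101  63 120 156 154 161 158 117 125 135  83  31  45 142 196]
 [ 40  83 133 109  80 137 162 162 169 163 111 123 141  88  36  47 139 200]
 [ 42  73 128 109  77 135 169 174 181 168 116 121 139  89  36  55 154 203]
 [ 81 100 133 115  86 132 163 170 171 161 114 127 139 100  70  95 180 210]
 [166 167 148 123  80 118 154 157 159 153 111 122 142 122 147 172 200 208]
 [208 196 169 137  88 120 150 155 159 153 111 122 143 153 192 210 210 208]
 [210 205 188 159 120 139 154 159 157 154 128 126 130 152 192 213 208 209]
 [208 210 208 196 168 157 150 157 161 157 150 127 102 109 148 170 184 202]
 [206 209 187 170 149 159 159 162 172 155 137 127  98  77  82  93 114 155]
 [208 182 117  98 101 132 143 148 174 180 162 129 112  96  95  82  66  80]
 [174 117  59  81 101 106 109 128 178 206 196 154 115 109 109 108  95  84]
 [ 97  67  73  98 104 102 108 128 178 205 192 157 118 111 106 110 106 106]]
```

View pics/g12.png

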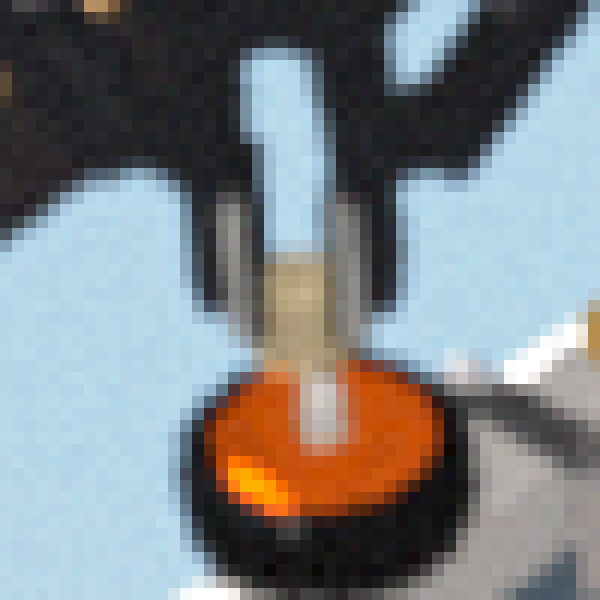

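```bash

python3 -m inch '[{"fingers":-1,"delta_pos":[0.6,0,0.15],"twist":[0,0,0]},{"fingers":-1,"delta_pos":[0.3,0,0],"twist":[0,0,0]},{"fingers":-1,"delta_pos":[0,0,0],"twist":[0,0,0]}]'
python3 -m inch '[{"fingers":-1,"delta_pos":[0.1,0,0],"twist":[0,0,0]},{"fingers":-1,"delta_pos":[0.1,0,0],"twist":[0,0,0]}]'
python3 -m inch '[{"fingers":-1,"delta_pos":[0.1,0,0],"twist":[0,0,0]},{"fingers":-1,"delta_pos":[0.1,0,0],"twist":[0,0,0]}]'

```

```text
time: 16.35
tool_pos: [0.6313, 0.0443, 0.1057]
tool_rot: [-0.214, -0.674, -0.215, 0.674]
contact_force: [0.5, -0.4, -0.5]
gripper_width: 0.165
time: 16.6
tool_pos: [0.6318, 0.0443, 0.1044]
tool_rot: [0.214, 0.674, 0.214, -0.674]
contact_force: [0.1, -0.4, -1.2]
gripper_width: 0.164
time: 16.85
tool_pos: [0.6317, 0.0443, 0.1023]
tool_rot: [0.214, 0.674, 0.214, -0.674]
contact_force: [0.0, 0.5, -0.5]
gripper_width: 0.168
```

```bash

python3 -m inch '[{"fingers":-1,"delta_pos":[0.1,0,0],"twist":[0,0,0]},{"fingers":-1,"delta_pos":[0,0,0],"twist":[0,0,0]}]'
python3 -m inch '[{"fingers":-1,"delta_pos":[0.1,0,0],"twist":[0,0,0]},{"fingers":-1,"delta_pos":[0,0,0],"twist":[0,0,0]}]'
python3 - <<'E'
from m import *
r=go([.6325,.0447,.099]); p=manip.state()["tool_pos"]
s=viewer.grab_frame("side");np.save('s6.npy',s,allow_pickle=True);b=proj(s,p); print(b,b.astype(int)-25)
cv2.imwrite('pics/g13.png',crop(s,*b,25,12))
E
```

```text
time: 17.1
tool_pos: [0.6316, 0.0443, 0.1011]
tool_rot: [-0.214, -0.674, -0.214, 0.674]
contact_force: [0.9, -0.1, -1.0]
gripper_width: 0.168
time: 17.35
tool_pos: [0.6317, 0.0441, 0.1004]
tool_rot: [0.215, 0.674, 0.214, -0.674]
contact_force: [0.2, -0.5, 0.4]
gripper_width: 0.169
t 17.35 pos [0.6317 0.0441 0.1004] F [ 0.24 -0.48  0.41] g 0.169
[[ 2.000e-04  5.779e-01 -8.161e-01]
 [-4.000e-04 -8.161e-01 -5.779e-01]
 [-1.000e+00  4.000e-04  1.000e-04]]
delta tool cm [ 0.14 -0.   -0.1 ]
[212.3619822  167.92352548] [187 142]
```

View pics/g13.png

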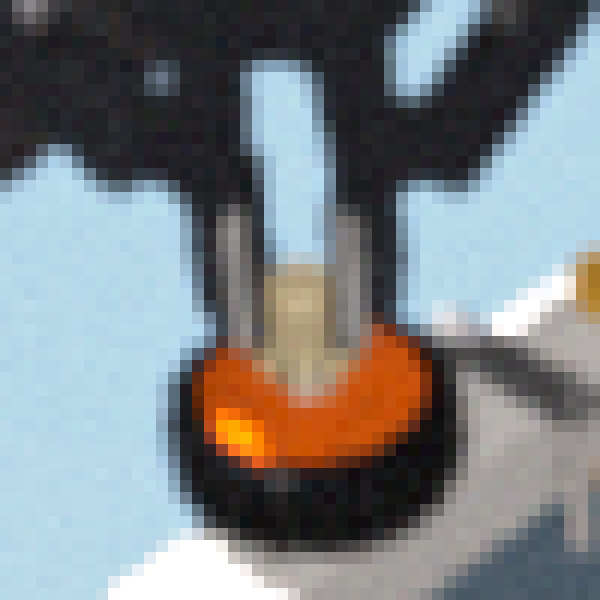

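```bash
cat > av.py <<'E'
from h import *
import sys
n=int(sys.argv[1]) if len(sys.argv)>1 else 4
F=[];Z=[]
for i in range(n):
    st=manip.state();F.append(st["contact_force"]);Z.append(st["tool_pos"]);viewer.grab_frame("side")
print("t",round(manip.state()["time"],2),"F",np.mean(F,0).round(2),"sd",np.std(F,0).round(2),"p",np.mean(Z,0).round(5),"g",round(st["gripper_width"],3),"T",st["ft_torque"].round(2))
E
python3 av.py 6
python3 -m inch '[{"fingers":-1,"delta_pos":[0.1,0,0],"twist":[0,0,0]},{"fingers":-1,"delta_pos":[0,0,0],"twist":[0,0,0]}]';python3 av.py
python3 -m inch '[{"fingers":-1,"delta_pos":[0.1,0,0],"twist":[0,0,0]},{"fingers":-1,"delta_pos":[0,0,0],"twist":[0,0,0]}]';python3 av.py
python3 -m inch '[{"fingers":-1,"delta_pos":[0.1,0,0],"twist":[0,0,0]},{"fingers":-1,"delta_pos":[0,0,0],"twist":[0,0,0]}]';python3 av.py
```

```text
t 17.7 F [ 0.05 -0.84 -0.47] sd [0.78 0.51 0.46] p [0.63173 0.04413 0.10038] g 0.168 T [-0.15 -0.01 -0.02]
time: 17.95
tool_pos: [0.632, 0.0439, 0.0996]
tool_rot: [0.215, 0.674, 0.214, -0.674]
contact_force: [1.1, -1.4, -0.1]
gripper_width: 0.162
t 18.15 F [ 0.91 -2.44  0.76] sd [0.13 0.67 0.51] p [0.63201 0.04393 0.09953] g 0.167 T [-0.44 -0.2  -0.  ]
time: 18.4
tool_pos: [0.632, 0.0439, 0.0988]
tool_rot: [0.215, 0.674, 0.214, -0.674]
contact_force: [0.5, -4.1, 2.7]
gripper_width: 0.167
t 18.6 F [ 0.39 -4.39  3.42] sd [0.81 0.55 0.47] p [0.632   0.04387 0.09877] g 0.164 T [-0.84 -0.07 -0.  ]
time: 18.85
tool_pos: [0.632, 0.0438, 0.0981]
tool_rot: [0.215, 0.674, 0.214, -0.674]
contact_force: [-0.3, -5.7, 6.3]
gripper_width: 0.168
t 19.05 F [-0.19 -5.47  6.22] sd [0.35 0.48 0.11] p [0.63201 0.04375 0.09806] g 0.168 T [-0.98  0.03  0.04]
```

```bash

python3 -m inch '[{"fingers":-1,"delta_pos":[0,0.08,0.06],"twist":[0,0,0]},{"fingers":-1,"delta_pos":[0,0,0],"twist":[0,0,0]}]';python3 av.py
```

```text
time: 19.3
tool_pos: [0.632, 0.0436, 0.0981]
tool_rot: [0.214, 0.674, 0.215, -0.673]
contact_force: [0.7, -3.3, 5.7]
gripper_width: 0.168
t 19.5 F [ 0.05 -2.79  6.15] sd [0.46 0.62 0.48] p [0.63205 0.04358 0.09806] g 0.161 T [-0.54  0.02  0.02]
```

```bash

python3 -m inch '[{"fingers":-1,"delta_pos":[0,0.08,0.06],"twist":[0,0,0]},{"fingers":-1,"delta_pos":[0,0,0],"twist":[0,0,0]}]';python3 av.py
python3 -m inch '[{"fingers":-1,"delta_pos":[0.1,0,0],"twist":[0,0,0]},{"fingers":-1,"delta_pos":[0,0,0],"twist":[0,0,0]}]';python3 av.py
```

```text
time: 19.75
tool_pos: [0.632, 0.0433, 0.098]
tool_rot: [0.214, 0.674, 0.215, -0.673]
contact_force: [0.9, -0.5, 5.3]
gripper_width: 0.169
t 19.95 F [ 0.37 -0.08  5.38] sd [0.54 0.65 0.67] p [0.63205 0.04336 0.09798] g 0.162 T [-0.15 -0.05 -0.01]
time: 20.2
tool_pos: [0.6321, 0.0433, 0.0975]
tool_rot: [0.214, 0.674, 0.215, -0.673]
contact_force: [-1.1, -1.7, 7.8]
gripper_width: 0.162
t 20.4 F [-0.33 -0.8   6.86] sd [0.52 0.63 0.63] p [0.63211 0.0433  0.0975 ] g 0.168 T [-0.19  0.15  0.05]
```

```bash

python3 -m inch '[{"fingers":-1,"delta_pos":[0.1,0.01,0.01],"twist":[0,0,0]},{"fingers":-1,"delta_pos":[0,0,0],"twist":[0,0,0]}]';python3 av.py
python3 -m inch '[{"fingers":-1,"delta_pos":[0.1,0.01,0.01],"twist":[0,0,0]},{"fingers":-1,"delta_pos":[0,0,0],"twist":[0,0,0]}]';python3 av.py
```

```text
time: 20.65
tool_pos: [0.6322, 0.0433, 0.0968]
tool_rot: [0.214, 0.674, 0.215, -0.673]
contact_force: [-0.9, -0.8, 8.6]
gripper_width: 0.167
t 20.85 F [-0.94 -0.53  8.59] sd [0.75 0.6  0.24] p [0.63215 0.04325 0.09678] g 0.164 T [-0.13  0.24 -0.  ]
time: 21.1
tool_pos: [0.6321, 0.0432, 0.0958]
tool_rot: [0.214, 0.675, 0.215, -0.673]
contact_force: [-1.2, -0.7, 9.1]
gripper_width: 0.165
t 21.3 F [-0.94 -0.72  8.34] sd [0.25 0.32 0.53] p [0.63214 0.04322 0.09579] g 0.165 T [-0.04  0.2  -0.03]
```

```bash

python3 -m inch '[{"fingers":-1,"delta_pos":[0.1,0,0],"twist":[0,0,0]},{"fingers":-1,"delta_pos":[0,0,0],"twist":[0,0,0]}]';python3 av.py
python3 -m inch '[{"fingers":-1,"delta_pos":[0.1,0,0],"twist":[0,0,0]},{"fingers":-1,"delta_pos":[0,0,0],"twist":[0,0,0]}]';python3 av.py
```

```text
time: 21.55
tool_pos: [0.6321, 0.0432, 0.0947]
tool_rot: [0.214, 0.675, 0.215, -0.673]
contact_force: [-1.5, -1.2, 8.2]
gripper_width: 0.167
t 21.75 F [-1.21 -0.79  8.15] sd [0.24 0.51 0.26] p [0.63213 0.04323 0.09467] g 0.166 T [-0.09  0.14  0.06]
time: 22.0
tool_pos: [0.6321, 0.0432, 0.0938]
tool_rot: [0.214, 0.675, 0.215, -0.673]
contact_force: [0.5, -0.5, 7.7]
gripper_width: 0.167
t 22.2 F [-0.2  -0.3   8.34] sd [0.53 0.23 0.53] p [0.63213 0.04323 0.09371] g 0.168 T [-0.05  0.23 -0.01]
```

```bash

python3 -m inch '[{"fingers":-1,"delta_pos":[0.1,0,0],"twist":[0,0,0]},{"fingers":-1,"delta_pos":[0,0,0],"twist":[0,0,0]}]';python3 av.py
python3 -m inch '[{"fingers":-1,"delta_pos":[0.05,0,0],"twist":[0,0,0]},{"fingers":-1,"delta_pos":[0,0,0],"twist":[0,0,0]}]';python3 av.py
python3 -m inch '[{"fingers":-1,"delta_pos":[0.05,0,0],"twist":[0,0,0]},{"fingers":-1,"delta_pos":[0,0,0],"twist":[0,0,0]}]';python3 av.py
```

```text
time: 22.45
tool_pos: [0.6321, 0.0432, 0.0928]
tool_rot: [0.214, 0.675, 0.215, -0.673]
contact_force: [-2.3, -0.3, 8.5]
gripper_width: 0.17
t 22.65 F [-1.64 -0.16  8.44] sd [0.53 0.28 0.29] p [0.63214 0.04322 0.09277] g 0.164 T [-0.08  0.23  0.01]
time: 22.9
tool_pos: [0.6321, 0.0432, 0.0924]
tool_rot: [0.214, 0.674, 0.215, -0.673]
contact_force: [-1.2, 0.6, 9.5]
gripper_width: 0.16
t 23.1 F [-1.38 -0.13  9.16] sd [0.15 0.52 0.32] p [0.63216 0.04323 0.09246] g 0.163 T [-0.08  0.29 -0.02]
time: 23.35
tool_pos: [0.6322, 0.0432, 0.0919]
tool_rot: [0.214, 0.675, 0.215, -0.673]
contact_force: [-1.8, 0.1, 8.8]
gripper_width: 0.17
t 23.55 F [-1.36 -0.29  9.19] sd [0.31 0.49 0.32] p [0.63216 0.04322 0.0919 ] g 0.166 T [-0.11  0.26 -0.  ]
```

```bash

python3 -m inch '[{"fingers":-1,"delta_pos":[0.03,0,0],"twist":[0,0,0]},{"fingers":-1,"delta_pos":[0,0,0],"twist":[0,0,0]}]';python3 av.py
python3 -m inch '[{"fingers":-1,"delta_pos":[0.03,0,0],"twist":[0,0,0]},{"fingers":-1,"delta_pos":[0,0,0],"twist":[0,0,0]}]';python3 av.py
python3 -m inch '[{"fingers":-1,"delta_pos":[0.03,0,0],"twist":[0,0,0]},{"fingers":-1,"delta_pos":[0,0,0],"twist":[0,0,0]}]';python3 av.py
```

```text
time: 23.8
tool_pos: [0.6322, 0.0432, 0.0919]
tool_rot: [0.214, 0.675, 0.215, -0.673]
contact_force: [-1.6, -0.8, 10.4]
gripper_width: 0.166
t 24.0 F [-2.58 -0.81 10.09] sd [0.85 0.25 0.41] p [0.63217 0.04322 0.09185] g 0.169 T [-0.1   0.46 -0.01]
time: 24.25
tool_pos: [0.6322, 0.0432, 0.0915]
tool_rot: [0.214, 0.675, 0.215, -0.673]
contact_force: [-1.3, -0.8, 9.2]
gripper_width: 0.168
t 24.45 F [-1.61 -0.83  9.81] sd [0.26 0.1  0.55] p [0.63217 0.04321 0.09145] g 0.166 T [-0.08  0.3   0.01]
time: 24.7
tool_pos: [0.6322, 0.0432, 0.0912]
tool_rot: [0.214, 0.675, 0.215, -0.673]
contact_force: [-2.1, -0.4, 9.8]
gripper_width: 0.167
t 24.9 F [-2.11 -0.69 10.32] sd [0.18 0.4  0.29] p [0.63216 0.04322 0.09114] g 0.163 T [-0.09  0.31  0.  ]
```

```bash

python3 -m inch '[{"fingers":-1,"delta_pos":[0.03,-0.03,0.04],"twist":[0,0,0]},{"fingers":-1,"delta_pos":[0,0,0],"twist":[0,0,0]}]';python3 av.py
python3 -m inch '[{"fingers":-1,"delta_pos":[0.03,0,0],"twist":[0,0,0]},{"fingers":-1,"delta_pos":[0,0,0],"twist":[0,0,0]}]';python3 av.py
```

```text
time: 25.15
tool_pos: [0.6321, 0.0432, 0.0911]
tool_rot: [0.214, 0.675, 0.215, -0.673]
contact_force: [-1.4, -0.3, 9.6]
gripper_width: 0.164
t 25.35 F [-0.69 -0.14  9.52] sd [0.45 0.1  0.39] p [0.63212 0.04323 0.09112] g 0.169 T [-0.05  0.18 -0.01]
time: 25.6
tool_pos: [0.6321, 0.0432, 0.0909]
tool_rot: [0.214, 0.675, 0.215, -0.673]
contact_force: [-1.2, -0.5, 8.8]
gripper_width: 0.17
t 25.8 F [-0.96 -0.38  9.33] sd [0.31 0.16 0.36] p [0.63213 0.04322 0.09085] g 0.168 T [-0.05  0.21  0.01]
```

```bash

python3 -m inch '[{"fingers":-1,"delta_pos":[0.03,0,0],"twist":[0,0,0]},{"fingers":-1,"delta_pos":[0,0,0],"twist":[0,0,0]}]';python3 av.py
python3 -m inch '[{"fingers":-1,"delta_pos":[0.03,0,0],"twist":[0,0,0]},{"fingers":-1,"delta_pos":[0,0,0],"twist":[0,0,0]}]';python3 av.py
python3 -m inch '[{"fingers":-1,"delta_pos":[0.03,0,0],"twist":[0,0,0]},{"fingers":-1,"delta_pos":[0,0,0],"twist":[0,0,0]}]';python3 av.py
```

```text
time: 26.05
tool_pos: [0.6321, 0.0432, 0.0906]
tool_rot: [0.214, 0.675, 0.215, -0.673]
contact_force: [-0.9, 0.5, 10.1]
gripper_width: 0.168
t 26.25 F [-0.76 -0.3   9.64] sd [0.48 0.6  0.37] p [0.63212 0.04322 0.09057] g 0.167 T [-0.09  0.12  0.03]
time: 26.5
tool_pos: [0.6321, 0.0432, 0.0902]
tool_rot: [0.214, 0.675, 0.215, -0.673]
contact_force: [-1.3, -0.3, 9.5]
gripper_width: 0.166
t 26.7 F [-1.   -0.18  9.52] sd [0.33 0.15 0.21] p [0.63211 0.04323 0.09019] g 0.167 T [-0.01  0.15 -0.01]
time: 26.95
tool_pos: [0.6321, 0.0432, 0.0901]
tool_rot: [0.214, 0.675, 0.215, -0.673]
contact_force: [-1.9, 0.1, 11.1]
gripper_width: 0.16
t 27.15 F [-1.34 -0.3  10.72] sd [0.38 0.27 0.36] p [0.63212 0.04322 0.09014] g 0.168 T [-0.11  0.32 -0.03]
```

```bash

python3 -m inch '[{"fingers":-1,"delta_pos":[0.03,0,0],"twist":[0,0,0]},{"fingers":-1,"delta_pos":[0,0,0],"twist":[0,0,0]}]';python3 av.py
python3 -m inch '[{"fingers":-1,"delta_pos":[0.03,0,0],"twist":[0,0,0]},{"fingers":-1,"delta_pos":[0,0,0],"twist":[0,0,0]}]';python3 av.py
```

```text
time: 27.4
tool_pos: [0.6321, 0.0432, 0.09]
tool_rot: [0.214, 0.675, 0.215, -0.673]
contact_force: [-1.5, 0.6, 10.9]
gripper_width: 0.163
t 27.6 F [-1.92 -0.11 11.35] sd [0.28 0.66 0.48] p [0.63214 0.04324 0.09   ] g 0.165 T [-0.09  0.36  0.03]
time: 27.85
tool_pos: [0.6321, 0.0433, 0.0899]
tool_rot: [0.214, 0.675, 0.215, -0.673]
contact_force: [-1.6, -0.6, 12.5]
gripper_width: 0.163
t 28.05 F [-2.07 -0.25 12.01] sd [0.58 0.3  0.4 ] p [0.63215 0.04323 0.08988] g 0.164 T [-0.07  0.43  0.01]
```

```bash

python3 -m inch '[{"fingers":-1,"delta_pos":[0.05,-0.02,0.03],"twist":[0,0,0]},{"fingers":-1,"delta_pos":[0,0,0],"twist":[0,0,0]}]';python3 av.py
python3 -m inch '[{"fingers":-1,"delta_pos":[0.05,0,0],"twist":[0,0,0]},{"fingers":-1,"delta_pos":[0,0,0],"twist":[0,0,0]}]';python3 av.py
```

```text
time: 28.3
tool_pos: [0.6322, 0.0432, 0.0898]
tool_rot: [0.214, 0.675, 0.215, -0.672]
contact_force: [-3.2, -0.5, 12.8]
gripper_width: 0.168
t 28.5 F [-2.48 -0.35 13.13] sd [0.55 0.46 0.38] p [0.63215 0.04321 0.08978] g 0.166 T [-0.02  0.34 -0.01]
time: 28.75
tool_pos: [0.6322, 0.0432, 0.0895]
tool_rot: [0.214, 0.675, 0.215, -0.672]
contact_force: [-2.6, -0.2, 13.7]
gripper_width: 0.163
t 28.95 F [-2.48 -0.04 13.47] sd [0.28 0.3  0.49] p [0.63215 0.04321 0.08952] g 0.165 T [-0.05  0.54  0.02]
```

```bash

python3 -m inch '[{"fingers":-1,"delta_pos":[0.05,-0.03,0.04],"twist":[0,0,0]},{"fingers":-1,"delta_pos":[0,0,0],"twist":[0,0,0]}]';python3 av.py
python3 -m inch '[{"fingers":-1,"delta_pos":[0.03,0,0],"twist":[0,0,0]},{"fingers":-1,"delta_pos":[0,0,0],"twist":[0,0,0]}]';python3 av.py
```

```text
time: 29.2
tool_pos: [0.6321, 0.0432, 0.0895]
tool_rot: [0.214, 0.676, 0.215, -0.672]
contact_force: [-2.2, -0.8, 15.1]
gripper_width: 0.164
t 29.4 F [-1.99 -0.44 14.85] sd [0.59 0.42 0.31] p [0.63214 0.04322 0.08952] g 0.168 T [-0.05  0.4   0.03]
time: 29.65
tool_pos: [0.6321, 0.0432, 0.0894]
tool_rot: [0.214, 0.676, 0.215, -0.672]
contact_force: [-2.8, -0.3, 15.1]
gripper_width: 0.166
t 29.85 F [-2.92 -0.2  15.42] sd [0.4  0.16 0.32] p [0.63215 0.04322 0.08936] g 0.162 T [-0.07  0.44  0.05]
```

```bash

python3 -m inch '[{"fingers":-1,"delta_pos":[0.03,0,0],"twist":[0,0,0]},{"fingers":-1,"delta_pos":[0,0,0],"twist":[0,0,0]}]';python3 av.py
python3 -m inch '[{"fingers":-1,"delta_pos":[0.03,0,0],"twist":[0,0,0]},{"fingers":-1,"delta_pos":[0,0,0],"twist":[0,0,0]}]';python3 av.py
```

```text
time: 30.1
tool_pos: [0.6322, 0.0432, 0.0894]
tool_rot: [0.214, 0.676, 0.215, -0.672]
contact_force: [-3.6, -0.7, 16.5]
gripper_width: 0.166
t 30.3 F [-3.13 -0.17 16.6 ] sd [0.5  0.32 0.54] p [0.63217 0.04322 0.08933] g 0.166 T [ 0.    0.55 -0.04]
time: 30.55
tool_pos: [0.6322, 0.0432, 0.0892]
tool_rot: [0.214, 0.676, 0.215, -0.672]
contact_force: [-3.4, -0.4, 17.2]
gripper_width: 0.166
t 30.75 F [-3.93 -0.29 16.95] sd [0.46 0.06 0.24] p [0.63219 0.04321 0.08918] g 0.17 T [-0.04  0.63  0.06]
```

```bash

python3 -m inch '[{"fingers":-1,"delta_pos":[0.03,-0.02,0.03],"twist":[0,0,0]},{"fingers":-1,"delta_pos":[0,0,0],"twist":[0,0,0]}]';python3 av.py
```

```text
time: 31.0
tool_pos: [0.6322, 0.0432, 0.0892]
tool_rot: [0.214, 0.676, 0.215, -0.672]
contact_force: [-3.8, -0.9, 17.7]
gripper_width: 0.167
t 31.2 F [-2.88 -0.5  17.85] sd [0.75 0.25 0.2 ] p [0.63218 0.04321 0.08918] g 0.168 T [-0.06  0.49 -0.03]
```

```bash

python3 -m inch '[{"fingers":-1,"delta_pos":[-0.1,-0.04,0.06],"twist":[0,0,0]},{"fingers":-1,"delta_pos":[0,0,0],"twist":[0,0,0]}]';python3 av.py
python3 -m inch '[{"fingers":-1,"delta_pos":[-0.08,0,0],"twist":[0,0,0]},{"fingers":-1,"delta_pos":[0,0,0],"twist":[0,0,0]}]';python3 av.py
```

```text
time: 31.45
tool_pos: [0.632, 0.0432, 0.0893]
tool_rot: [0.214, 0.677, 0.214, -0.671]
contact_force: [3.1, -0.4, 12.5]
gripper_width: 0.166
t 31.65 F [ 1.99 -0.11 11.98] sd [0.66 0.44 0.56] p [0.63203 0.04322 0.08929] g 0.162 T [-0.01 -0.27  0.02]
time: 31.9
tool_pos: [0.632, 0.0432, 0.0894]
tool_rot: [0.214, 0.677, 0.214, -0.671]
contact_force: [3.5, -0.7, 9.3]
gripper_width: 0.169
t 32.1 F [ 3.19 -0.16  8.87] sd [0.2  0.59 0.33] p [0.63199 0.04322 0.08936] g 0.165 T [-0.01 -0.59 -0.02]
```

```bash

python3 -m inch '[{"fingers":-1,"delta_pos":[-0.06,0.03,-0.05],"twist":[0,0,0]},{"fingers":-1,"delta_pos":[0,0,0],"twist":[0,0,0]}]';python3 av.py
python3 -m inch '[{"fingers":-0.2,"delta_pos":[0,0,0],"twist":[0,0,0]},{"fingers":-0.2,"delta_pos":[0,0,0],"twist":[0,0,0]},{"fingers":0,"delta_pos":[0,0,0],"twist":[0,0,0]}]';python3 av.py
python3 -m inch '[{"fingers":0,"delta_pos":[-1,0,0],"twist":[0,0,0]},{"fingers":0,"delta_pos":[-3,0,0],"twist":[0,0,0]},{"fingers":0,"delta_pos":[-5,0,0],"twist":[0,0,0]},{"fingers":0,"delta_pos":[-5,0,0],"twist":[0,0,0]},{"fingers":0,"delta_pos":[0,0,0],"twist":[0,0,0]}]'
python3 - <<'E'
from m import *
s=viewer.grab_frame("side");np.save('s7.npy',s,allow_pickle=True)
cv2.imwrite('pics/g14.png',crop(s,220,165,40,8))
cv2.imwrite('pics/full2.png',s["pixels"])
E
```

```text
time: 32.35
tool_pos: [0.632, 0.0432, 0.0894]
tool_rot: [0.214, 0.676, 0.215, -0.672]
contact_force: [2.6, -0.0, 7.8]
gripper_width: 0.169
t 32.55 F [ 2.52 -0.21  7.98] sd [0.35 0.48 0.23] p [0.63201 0.04323 0.08937] g 0.166 T [ 0.02 -0.43  0.01]
time: 32.92
tool_pos: [0.6287, 0.0425, 0.0857]
tool_rot: [-0.214, -0.673, -0.215, 0.675]
contact_force: [-0.2, -0.5, -0.0]
gripper_width: 0.5
t 33.12 F [ 0.17 -0.08 -0.63] sd [0.3  0.48 0.46] p [0.62897 0.04231 0.08606] g 0.499 T [ 0.03 -0.02 -0.  ]
time: 33.75
tool_pos: [0.6329, 0.0419, 0.2348]
tool_rot: [0.216, 0.678, 0.213, -0.67]
contact_force: [-0.2, -0.2, 1.3]
gripper_width: 0.5
```

View pics/g14.png

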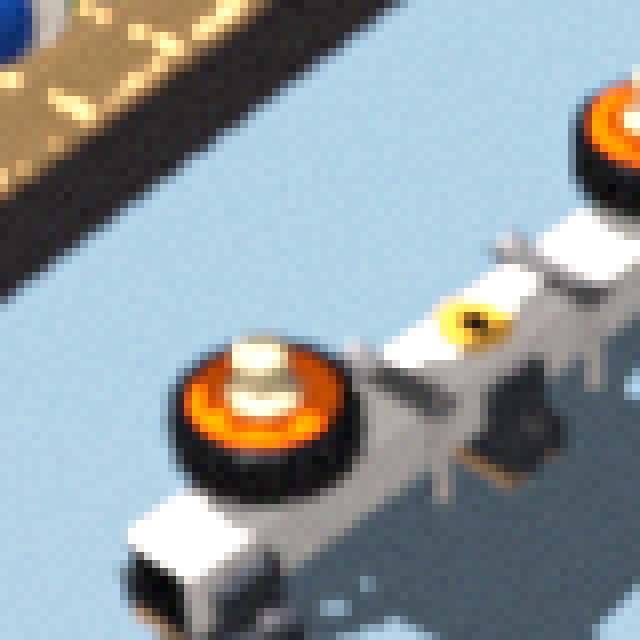

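View pics/full2.png

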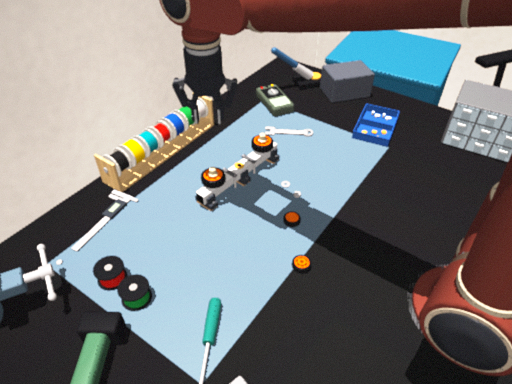

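The cap sits upright and flush on the hub (crop (262,380)), the wheel is level on the axle, and the bystanders are where they were. The gripper is clear, so I'm handing in.

```bash
python3 -c "
from plant import manip
print(manip.state()['contact_force'].round(2)); print(manip.job_done())"
```

```text
[-0.22  0.39 -0.46]
the job is handed in; nothing more can be done
None
```

The wheel and the cap are both on the bare axle, and I handed the job in at about 34 s of the 72 s allowed. No verdict was reported.

- **Wheel:** I gripped the largest loose wheel across the tyre and lowered it over the axle, easing off the side forces on the way. I released it at first contact with the wave washer. The picture afterwards shows it sitting level.
- **Cap:** The teeth dragged at about 8.3 to 9.5 N. The hub was felt at a tool height of about 0.0902 m, with the push rising about 8 N per mm as the washer closed. I stopped at 17.9 N, roughly 8.4 N above the drag and about 1.0 mm of squeeze, then eased off and let go.
- **Last checks:** The last side view shows the cap upright and flush on the hub, the bystanders in view unmoved, and the gripper clear, with the wrist force near zero.

**What disagreed or could not be checked:**
- The camera's axle position and the felt one differed by 1 to 2 mm. I corrected this by feel, using the side forces.
- When the fingers opened, the tool dropped about 3.5 mm beside the cap. No force showed at the end of that move, but I have no readings during it.
- The final clamping force could not be measured. I estimate about 5 N or more from the squeeze and the expected spring-back.

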